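# Set up the paddle mixer for a batch

### The job

Set up the paddle mixer for the next batch: raise the paddles fully with the lift lever and pull the beaker tray all the way out, then stand every steel beaker from the bench upright in a tray cell of its own. With the paddles still up, slide the loaded tray fully home under them, and only then bring the lift lever forward to the 45-degree mark (the long one) so that the paddles hang in the beakers. Leave the other things on the bench where they are.

Things in the scene. Friction and masses are not known exactly. Their poses are not given: they have to be found in the camera images.
- mixer: Fixed four-place paddle mixer, white and blue, on the robot's left; its mouth looks along its own -y (to the robot's right), x away from the robot, turned up to 0.1 rad. Origin on the bench under the middle of the four paddles. Base plate 230 x 440 mm (x +-115, y -270 to +170), 8 mm thick. Lever quadrant pod: x -155 to -105, y -135 to +35 mm, 170 mm high; behind it a linkage cover, 85 mm high.
- lift_lever (a joint): Lift lever angle from its raised stop, rad: 0 = fully raised (leaning 30 deg back from vertical, to mixer +y); grows as the lever comes forward (mixer -y) and lowers the paddles; stop at 1.35. Marks on the quadrant rim every 15 deg from 0 to 75, the long one at 45 (0.785). Stiff, stays where left; 3 to 8 N at the grip.
- lever_grip (a point): Middle of the lever's black round crossbar grip, 20 mm thick, 75 mm long, parallel to mixer x, free at the robot's end; 130 mm from the hinge axis, 170 to 215 mm above the bench. Take it from above, fingers closing along mixer y. Moves with the lever.
- hood_edge (a point): Middle of the lower front edge of the fixed hood that overhangs the paddles: hood x +-105 mm, from this edge (mixer y -58 mm) back to the column, from 235 to 320 mm above the bench. Its front face is upright.
- paddles (a point): Middle of the four paddles, at their lower tips; moves down with the lever: 128 mm above the bench when raised, 75 mm lower per radian. Paddles 30 mm wide at x +-40, y +-50 mm, hanging 75 mm below a crosshead plate (x +-95, y -55 to +85 mm). Beaker rims in the tray stand 94 mm above the bench.
- lever_hinge (a point): Point on the lever's hinge axis (which is parallel to the mixer's x), level with the middle of the grip along that axis; fixed, 85 mm above the bench.
- beaker_tray (a joint): How far the tray is pulled out along the mixer's -y, m: 0 = fully home under the paddles (stop), 0.215 = fully out (stop). Needs about 3 to 5 N; stays where it is left.
- tray_handle (a point): Middle of the black bar of the tray's upright loop handle: 122 mm long along mixer x, 12 x 12 mm thick, 68 mm above the bench, clear underneath; 140 mm in front (mixer -y) of the tray's middle. Pinch it from above, fingers closing along mixer y. Moves with the tray.
- cell0 (a point): Centre of the floor of one square cell of the tray, moving with it; cell 76 mm square inside, walls 4 mm thick, 12 mm high, for one beaker. The point is 16 mm above the bench. Axes as the mixer's. Near-robot cell of the front row, 41 mm to mixer -x and 50 mm to -y of the tray's middle.
- cell1 (a point): Centre of the floor of one square cell of the tray, moving with it; cell 76 mm square inside, walls 4 mm thick, 12 mm high, for one beaker. The point is 16 mm above the bench. Axes as the mixer's. Far cell of the front row.
- cell2 (a point): Centre of the floor of one square cell of the tray, moving with it; cell 76 mm square inside, walls 4 mm thick, 12 mm high, for one beaker. The point is 16 mm above the bench. Axes as the mixer's. Near-robot cell of the back row (100 mm behind the front row).
- cell3 (a point): Centre of the floor of one square cell of the tray, moving with it; cell 76 mm square inside, walls 4 mm thick, 12 mm high, for one beaker. The point is 16 mm above the bench. Axes as the mixer's. Far cell of the back row.
- beaker0: Stainless steel beaker, open at the top, 66 mm outer diameter, 78 mm tall, wall 3.5 mm, base 7 mm, about 0.2 kg; stands on the bench to the robot's right at the start; origin at the centre of its underside, z up its axis. Two to four beakers are present, the others are absent.
- beaker1: Stainless steel beaker, open at the top, 66 mm outer diameter, 78 mm tall, wall 3.5 mm, base 7 mm, about 0.2 kg; stands on the bench to the robot's right at the start; origin at the centre of its underside, z up its axis. Two to four beakers are present, the others are absent.
- beaker2: Stainless steel beaker, open at the top, 66 mm outer diameter, 78 mm tall, wall 3.5 mm, base 7 mm, about 0.2 kg; stands on the bench to the robot's right at the start; origin at the centre of its underside, z up its axis. Two to four beakers are present, the others are absent.
- beaker3: Stainless steel beaker, open at the top, 66 mm outer diameter, 78 mm tall, wall 3.5 mm, base 7 mm, about 0.2 kg; stands on the bench to the robot's right at the start; origin at the centre of its underside, z up its axis. Two to four beakers are present, the others are absent.
- wash_bottle: Bystander, to be left where it is: white squeeze bottle, 64 mm diameter, 150 mm tall plus a bent spout to 190 mm; origin at the centre of its underside.
- reagent_bottle: Bystander, to be left where it is: clear glass bottle with blue cap, 76 mm diameter, 170 mm tall; origin at the centre of its underside.
- amber_bottle: Bystander, to be left where it is: brown glass bottle with black cap, 60 mm diameter, 130 mm tall; origin at the centre of its underside.
- dish_a: Bystander, to be left where it is: covered glass dish, 64 mm diameter, 16 mm high; origin at the centre of its underside.
- dish_b: Bystander, to be left where it is: covered glass dish, 64 mm diameter, 16 mm high; origin at the centre of its underside.
- filter_paper_box: Bystander, to be left where it is: white and blue carton, 80 x 100 mm, 36 mm high; origin at the centre of its underside.
- spatula: Bystander, to be left where it is: hand spatula lying flat, 180 mm long, about 20 mm high; origin at the centre of its underside.
Things that resemble listed ones, but are neither listed nor needed, are in the scene too. What is shaped like the beaker1 but yellow is not meant.

How it is judged:
By the outcome, as a careful person would: the job done as asked, in the order asked, and still so for the second after the job is handed in, with the robot touching nothing.
Of beaker0, beaker1, beaker2, beaker3 only 2 to 4 are there at a start; the rules pass over those that are not, and their reading is None.
At some moment in a run one of beaker0, beaker1, beaker2, beaker3 may be knocked a few centimetres aside while the robot is not near it.
Once in a run the grip may slacken for a moment while it holds something.
It also fails if it takes over 210 s, if anything falls off the work surface, if the arm or the gripper's body presses on something with over 40 N, if the wrist force passes 120 N, or if a joint passes its speed limit or range.

### The arm

A 6-joint arm with a two-finger parallel gripper is mounted at the origin on the work surface. World frame = base frame: x ahead of the robot, y to its left, z up, the work surface at z = 0. Lengths are in mm, angles in degrees, forces in N, time in s.
With the tool pointing down it reaches from about 275 to 725 mm from the base axis. Payload 15.9 kg.
Tool frame: the origin (TCP) lies midway between the tips of the shut fingers; the grasp point (between the pads) lies 19 mm behind it; x points along the fingers, y is the direction in which the jaws open and shut, and the axes are right-handed (so a half turn about x gives the same grasp; the last joint's range is limited). The gripper opens to 85 mm and grips with 20 to 120 N. Pads are 22 mm wide; open, the fingers measure 114 mm over their backs; the gripper's body (76 mm by 85 mm) begins 54 mm behind the grasp point. The pads swing forward as they close: fully open they stand 13 mm farther back than shut.
Start: joints at [-69.557, 12.198, -1.971, 75.831, 0, 90], TCP at [174.632, -468.497, 231.306] pointing down, gripper open.
Joint ranges: [-170.91, 170.91], [-42.67, 98.43], [-65.05, 77.54], [-120.47, 116.71], [-90, 82.35], [-180, 180]. Speed limits (degrees/s): [108.29, 108.29, 136.94, 147.25, 180, 180].

### API

Orientations are given as [roll, pitch, yaw] about the fixed x, y, z axes, in that order (R = Rz(yaw) Ry(pitch) Rx(roll)).
In Python, from bench import ctrl gives the robot as it stands. The module is installed in compiled form; this text tells all that it offers.
- The arm moves only by the tool carry_out, never from a script. Its argument "steps" is a list of rows, each a list of 5 numbers: the opening in per cent of the stroke, from 0 (shut) to 100 (fully open), then the shift along the world's x, y, z in mm, then the turn about the world's z in rad. In form: [[grip, dx, dy, dz, yaw], ...]. A call has 1 to 5 rows; each row is the pose to reach, as a shift and turn from the pose measured when the call began; what a row does not reach only later rows make up. A row lasts 1/8 s, in which the tool goes at most 62.5 mm and 10.7 degrees, less where a joint would pass 70% of its speed; a pose out of reach is approached as far as the arm can. A call with a gripper value outside its range is refused whole. The fingers move at their own pace and stop on an object; "force" is the grip in N (left out, the last holds). Time passes only in rows, so rows that repeat a pose let the fingers close. It gives the time, the measured TCP pose, the force and the opening at its end, in the units of the state.
- ctrl.get_state(): the state, without advancing time (a new reading comes with each control period).
- ctrl.capture(name): name is "scene" or "top" or "wrist"; returns the picture (480x640x3 uint8, red, green, blue); there is no depth.
- ctrl.get_calibration(name): a dict with "fx", "fy", "cx", "cy" (pixels), "R" (3x3) and "t" (3): a world point X has camera coordinates R X + t. Camera axes: x right, y down, z forward; pixel columns grow to the right and rows downward; lengths in mm; the calibration is good to about 2 mm. The wrist camera is an equidistant fisheye: a pixel r from the principal point sees the ray r / f radians off the axis. A picture is of the moment at which its call begins: read the wrist's pose just before it. get_calibration takes no time and is no camera call; for the wrist camera it gives the pose at the moment of the call.
- ctrl.job_done(): hands the job in, once; it reports no verdict.
The state is a dict: "time_s": time; "joint_positions": joint angles; "joint_vel": joint speeds; "joint_torque": joint torques, N m; "position": TCP position; "tool_rot": TCP orientation; "force": force on the tool from outside, world axes, zero at the start; "torque": the same for the moment, N m; "grip_width": opening from 0.0 (shut) to 1.0 (fully open).
Only numpy, scipy, OpenCV 4.12 (cv2) and the standard library are available. Lean on these libraries where they do the work, as an engineer would, in place of code of your own. Each camera call takes 0.05 s, during which the arm holds its last target.

## Working session

There is one attempt and no reset: what is moved stays moved. The work goes in short steps, Python scripts to look and compute and a tool call to move; the robot and the scene stay as the last step left them, time stands still between calls to the robot, and variables do not carry over. Pictures are saved under pics/ and viewed, and the job is handed in when it is done.

Besides the shell and the picture viewer there is one more tool, called as name(argument=value, ...), one argument or row to a line, values as JSON. carry_out: Moves the arm, as the interface text tells. Its arguments: {"type":"object","properties":{"steps":{"type":"array"},"force":{"type":"number"}},"required":["steps"]}

```bash
mkdir -p pics; ls; python3 - <<'E'
from bench import ctrl
import cv2
for n in ["scene","top","wrist"]:
    c=ctrl.get_calibration(n); print(n,c)
    im=ctrl.capture(n); cv2.imwrite(f"pics/{n}0.png",im[:,:,::-1])
print(ctrl.get_state())
E
```

```text
pics
scene {'fx': 442.6650441211169, 'fy': 442.6650441211169, 'cx': 318.66886619763613, 'cy': 241.48661634441473, 'R': array([[ 0.84181438,  0.53976073, -0.00262808],
       [ 0.38628967, -0.60584631, -0.6955074 ],
       [-0.37699979,  0.58447293, -0.71851412]]), 't': array([-435.96819648,  -99.18185862, 1482.99375506])}
top {'fx': 564.1168282738955, 'fy': 564.1168282738955, 'cx': 307.35406100708366, 'cy': 243.4397695115198, 'R': array([[ 0.00338914, -0.99995888, -0.00841198],
       [-0.99198641, -0.00229945, -0.12632371],
       [ 0.12629918,  0.0087727 , -0.99195341]]), 't': array([ -46.75976502,  560.88600092, 1756.72976322])}
wrist {'fx': 371.64829954431775, 'fy': 371.64829954431775, 'cx': 322.03023991629436, 'cy': 242.36468679358046, 'R': array([[ 0.34969567, -0.93686243, -0.00131508],
       [-0.90334637, -0.33755682,  0.2646143 ],
       [-0.24835111, -0.09134651, -0.96435343]]), 't': array([-499.69147144,  -35.81751907,  377.04630352])}
{'time_s': 0.15, 'joint_positions': array([-6.95568794e+01,  1.22165048e+01, -1.99586859e+00,  7.58298540e+01,
       -6.31390239e-04,  9.00012330e+01]), 'joint_vel': array([-0.00579446,  0.00555745,  0.18087674,  0.06166836,  0.05530556,
       -0.00943636]), 'joint_torque': array([ 1.61665324e-03, -6.86406612e+01,  4.87247980e+01,  1.30472844e-02,
        6.94831192e-05,  8.60677716e-06]), 'position': array([ 174.55806804, -468.30341252,  230.97421731]), 'tool_rot': array([-89.1421367 ,  89.95776785, 111.2997512 ]), 'force': array([-0.3441511 , -0.34182984, -0.40573165]), 'torque': array([0.01406871, 0.02095505, 0.05607716]), 'grip_width': 0.99821707198248}
```

View pics/scene0.png

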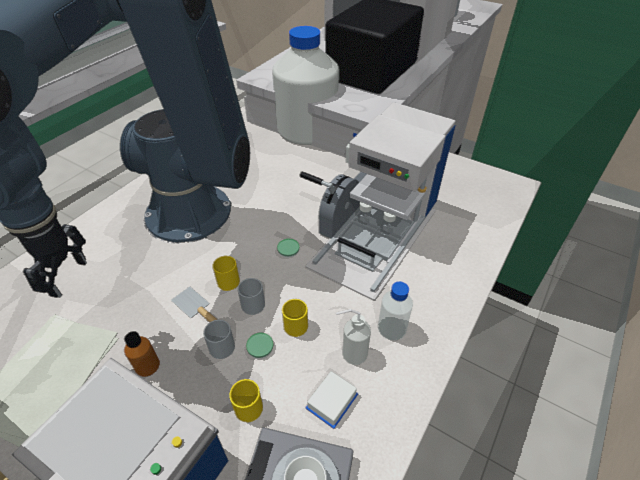

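View pics/top0.png

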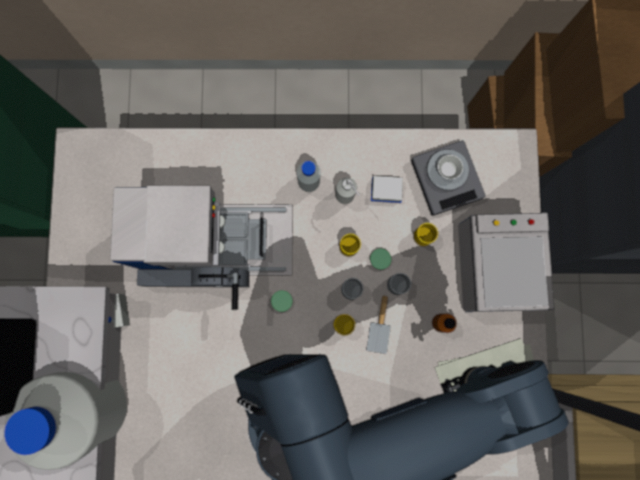

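View pics/wrist0.png

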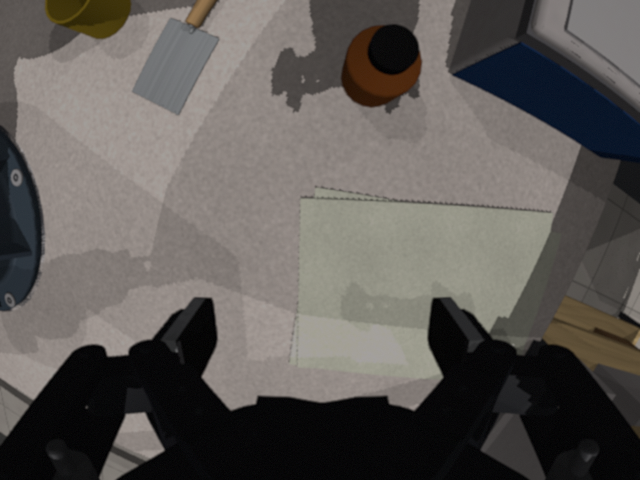

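```bash
cat > h.py <<'E'
import numpy as np, cv2
from bench import ctrl
def cal(n): return ctrl.get_calibration(n)
def proj(c,X,fish=False):
    p=np.atleast_2d(X)@c["R"].T+c["t"]
    if fish:
        r=np.hypot(p[:,0],p[:,1]); th=np.arctan2(r,p[:,2]); s=th/np.maximum(r,1e-9)
        return np.c_[c["cx"]+c["fx"]*p[:,0]*s, c["cy"]+c["fy"]*p[:,1]*s]
    return np.c_[c["cx"]+c["fx"]*p[:,0]/p[:,2], c["cy"]+c["fy"]*p[:,1]/p[:,2]]
def back(c,uv,z,fish=False):
    x=(uv[0]-c["cx"])/c["fx"]; y=(uv[1]-c["cy"])/c["fy"]
    if fish:
        th=np.hypot(x,y); d=np.array([x/th*np.sin(th),y/th*np.sin(th),np.cos(th)])
    else: d=np.array([x,y,1.])
    d=c["R"].T@d; o=-c["R"].T@c["t"]
    return o+d*(z-o[2])/d[2]
def crop(im,x0,y0,w,h,s,fn):
    cv2.imwrite(fn,cv2.resize(im[y0:y0+h,x0:x0+w,::-1],None,fx=s,fy=s,interpolation=cv2.INTER_CUBIC))
E
python3 - <<'E'
from h import *
t=cv2.imread("pics/top0.png")[:,:,::-1]; s=cv2.imread("pics/scene0.png")[:,:,::-1]
crop(t,100,170,200,150,4,"pics/tc0.png")
crop(s,290,100,200,200,3,"pics/sc0.png")
crop(t,300,220,160,120,5,"pics/tc1.png")
ct=cal("top");cs=cal("scene")
for p in [(352,288),(399,284)]: print(back(ct,p,78))
for p in [(251,284),(219,327)]: print(back(cs,p,78))
for p in [(293,205),(292,275)]: print(back(ct,p,8))
for p in [(263,219),(262,257)]: print(back(ct,p,68))
print(back(ct,(235,290),200))
E
```

```text
[ 418.10520647 -182.968131     78.        ]
[ 430.78513461 -327.16909519   78.        ]
[ 416.70801361 -172.84151407   78.        ]
[ 434.88850611 -319.19458733   78.        ]
[690.5132767    2.23128789   8.        ]
[462.46418643   3.92962077   8.        ]
[633.84941199  94.00000415  68.        ]
[514.00793661  95.51600084  68.        ]
[405.54132423 159.56161042 200.        ]
```

View pics/tc0.png

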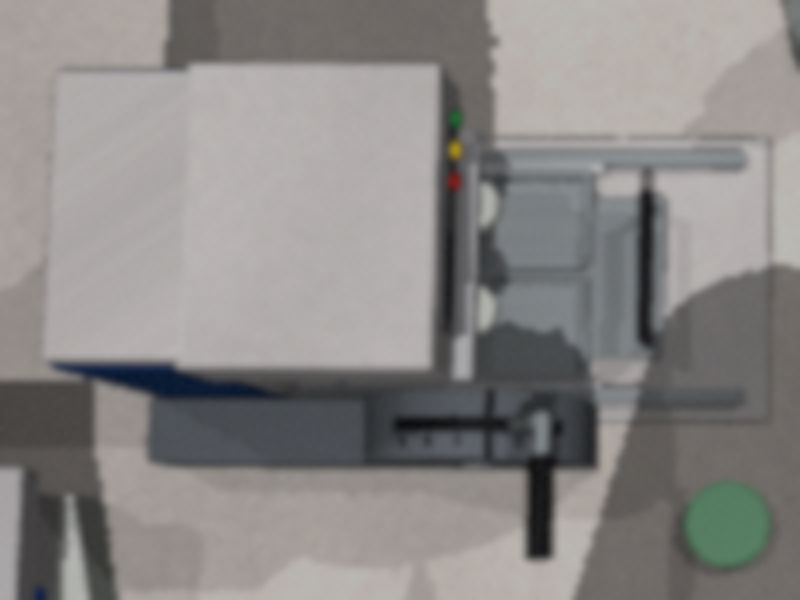

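View pics/sc0.png

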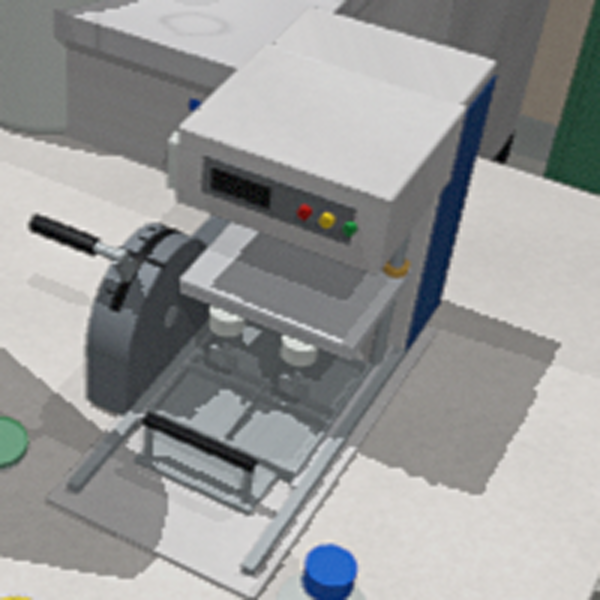

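View pics/tc1.png

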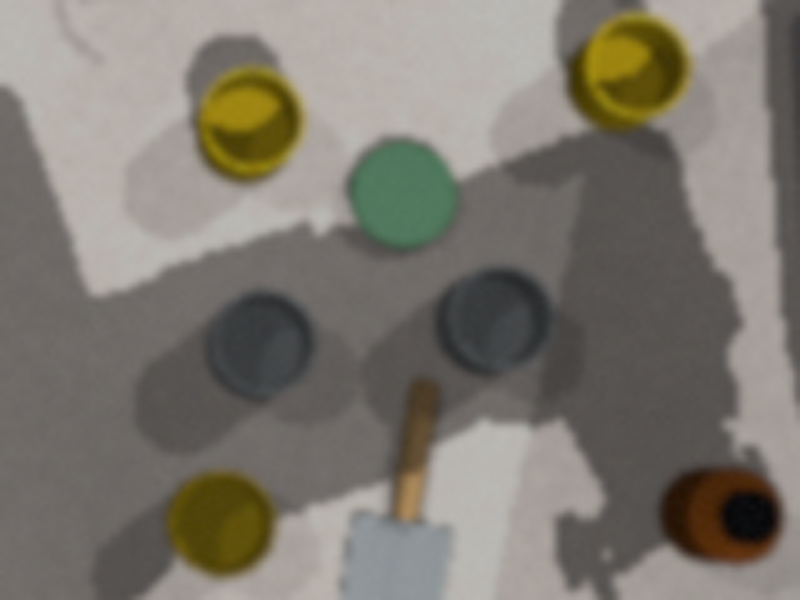

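```bash
cat > fit.py <<'E'
from h import *
from scipy.optimize import least_squares
ct=cal("top");cs=cal("scene")
T=lambda u,v:(100+u/4-.4,170+v/4-.4); S=lambda u,v:(290+u/3-.3,100+v/3-.3)
obs=[(ct,T(770,136),(115,-270,8)),(ct,T(770,420),(-115,-270,8)),(ct,T(442,65),(105,-58,320)),(ct,T(436,370),(-105,-58,320)),
(cs,S(50,497),(-115,-270,8)),(cs,S(252,597),(115,-270,8)),(cs,S(181,130),(-105,-58,320)),(cs,S(393,204),(105,-58,320)),(cs,S(180,207),(-105,-58,235)),(cs,S(388,267),(105,-58,235))]
def W(p,X):
    c,s=np.cos(p[2]),np.sin(p[2]); return np.array([p[0]+c*X[0]-s*X[1],p[1]+s*X[0]+c*X[1],X[2]])
def f(p): return np.concatenate([proj(c,W(p,X))[0]-uv for c,uv,X in obs])
if __name__=="__main__":
    r=least_squares(f,[575,270,0],x_scale=[10,10,.01],loss='soft_l1'); p=r.x; print(p); print(f(p).reshape(-1,2).round(1))
    # lever: hinge; grip
    print("fit"); 
    for th in np.arange(0,1.36,.15):
        a=th-np.pi/6
        for hy in [-50]:
            g=lambda gx:W(p,(gx,hy-130*np.sin(a),85+130*np.cos(a)))
            print(round(th,2),proj(ct,g(-190))[0].round(),proj(cs,g(-190))[0].round())
    print(T(540,460),T(540,557),S(30,220),S(98,247))
E
python3 fit.py
```

```text
[ 5.82320653e+02  2.75806310e+02 -5.80410739e-03]
[[ 0.  -0.2]
 [-0.9 -0.6]
 [-0.3 -2. ]
 [-1.3 -1.1]
 [-1.4  0.3]
 [ 0.4  1.3]
 [-0.9 -1. ]
 [ 0.1 -0.4]
 [-2.  -1.1]
 [-3.4  4.5]]
fit
0.0 [189. 295.] [335. 156.]
0.15 [194. 294.] [332. 157.]
0.3 [200. 294.] [329. 158.]
0.45 [207. 294.] [326. 161.]
0.6 [214. 295.] [322. 164.]
0.75 [221. 295.] [319. 168.]
0.9 [228. 295.] [315. 173.]
1.05 [234. 295.] [312. 179.]
1.2 [240. 295.] [309. 184.]
1.35 [246. 295.] [306. 191.]
(234.6, 284.6) (234.6, 308.85) (299.7, 173.0333333333333) (322.3666666666667, 182.0333333333333)
```

```bash
sed -i 's/,(cs,S(388,267),(105,-58,235))//' fit.py; cat > tri.py <<'E'
from h import *
def tri(obs):
    A=[];b=[]
    for c,uv in obs:
        x=(uv[0]-c["cx"])/c["fx"]; y=(uv[1]-c["cy"])/c["fy"]; R,t=c["R"],c["t"]
        A+=[R[0]-x*R[2],R[1]-y*R[2]]; b+=[x*t[2]-t[0],y*t[2]-t[1]]
    X=np.linalg.lstsq(np.array(A),np.array(b),rcond=None)[0]
    return X,[ (proj(c,X)[0]-uv).round(1) for c,uv in obs]
E
python3 fit.py|head -12; python3 - <<'E'
from tri import *; from fit import *
from scipy.spatial.transform import Rotation as Ro
r=least_squares(f,[575,270,0],x_scale=[10,10,.01],loss='soft_l1');p=r.x
X,e=tri([(ct,(234.6,296.7)),(cs,(311,177.5))]); print("grip",X,e)
c,s=np.cos(p[2]),np.sin(p[2]); d=X[:2]-p[:2]; print("mixer", c*d[0]+s*d[1], -s*d[0]+c*d[1])
# end tips
print(tri([(ct,(234.6,308.9)),(cs,(299.7,173))]),tri([(ct,(234.6,284.6)),(cs,(322.4,182))]))
# tray handle ends
print(tri([(ct,T(648,192)),(cs,S(252,463))]),tri([(ct,T(645,345)),(cs,S(148,420))]))
st=ctrl.get_state(); print(Ro.from_euler('xyz',st["tool_rot"],degrees=True).as_matrix().round(3))
E
```

```text
[ 5.82058109e+02  2.75139654e+02 -5.99988010e-03]
[[ 0.2 -0.1]
 [-0.7 -0.5]
 [-0.1 -1.9]
 [-1.  -1. ]
 [-1.6  0.4]
 [ 0.2  1.4]
 [-1.1 -0.9]
 [-0.1 -0.3]
 [-2.2 -1. ]]
fit
0.0 [189. 295.] [335. 157.]
grip [387.37643289 161.1137809  199.57726224] [array([-0.2, -0.3]), array([-0.4,  0.1])]
mixer -193.99403496123122 -115.1918802564487
(array([351.40067623, 158.81863626, 202.99344526]), [array([0.1, 0.2]), array([ 0.2, -0. ])]) (array([423.34225444, 163.233589  , 196.55691803]), [array([-0.6, -0.8]), array([-1. ,  0.2])])
(array([637.91192726,  98.3819721 ,  74.99032476]), [array([-0.2, -0.3]), array([-0.3,  0.1])]) (array([520.43622984, 101.33546149,  65.02161823]), [array([-0.6, -0.8]), array([-1.1,  0.2])])
[[-0.     0.349 -0.937]
 [ 0.001 -0.937 -0.349]
 [-1.    -0.001  0.   ]]
```

carry_out(
  steps=[
    [100,14,42,15,0.18],
    [100,28,84,30,0.36],
    [100,42,126,45,0.54],
    [100,56,168,50,0.72],
    [100,70,210,50,0.9],
  ],
  force=40,
)

```text
time_s: 0.78
position: [244.8, -257.1, 281.3]
tool_rot: [-20.9, 90.0, -128.6]
force: [1.5, -1.2, 0.1]
grip_width: 0.998
```

```bash
python3 - <<'E'
from h import *
from scipy.spatial.transform import Rotation as Ro
st=ctrl.get_state();print(st["joint_positions"].round(1),Ro.from_euler('xyz',st["tool_rot"],degrees=True).as_matrix().round(3)[:,1])
E
```

```text
[-46.4  -5.1 -13.4  81.7  -0.   61.3] [ 0.953 -0.304 -0.   ]
```

carry_out(
  steps=[
    [100,14,42,0,0.185],
    [100,28,84,0,0.37],
    [100,42,126,0,0.555],
    [100,56,168,0,0.74],
    [100,70,210,0,0.925],
  ],
)

```text
time_s: 1.4
position: [314.9, -45.6, 281.3]
tool_rot: [5.2, 90.0, -49.2]
force: [0.6, -0.1, 0.1]
grip_width: 1.002
```

carry_out(
  steps=[
    [100,14,42,0,0.185],
    [100,28,84,0,0.37],
    [100,42,126,0,0.555],
    [100,56,168,0,0.74],
    [100,72,208,0,0.94],
  ],
)

```text
time_s: 2.02
position: [387.0, 164.0, 281.2]
tool_rot: [-12.5, 90.0, -13.3]
force: [1.0, -0.5, 0.6]
grip_width: 1.003
```

```bash
python3 - <<'E'
from h import *
from scipy.spatial.transform import Rotation as Ro
st=ctrl.get_state();print(st["position"],st["joint_positions"].round(1),Ro.from_euler('xyz',st["tool_rot"],degrees=True).as_matrix().round(3)[:,1])
for n in ["scene","top","wrist"]:
    im=ctrl.capture(n); cv2.imwrite(f"pics/{n}1.png",im[:,:,::-1])
E
```

```text
[386.98723663 163.96905273 281.15431796] [23.   2.5 -6.  81.5 -0.  23.8] [ 0.014  1.    -0.   ]
```

View pics/wrist1.png

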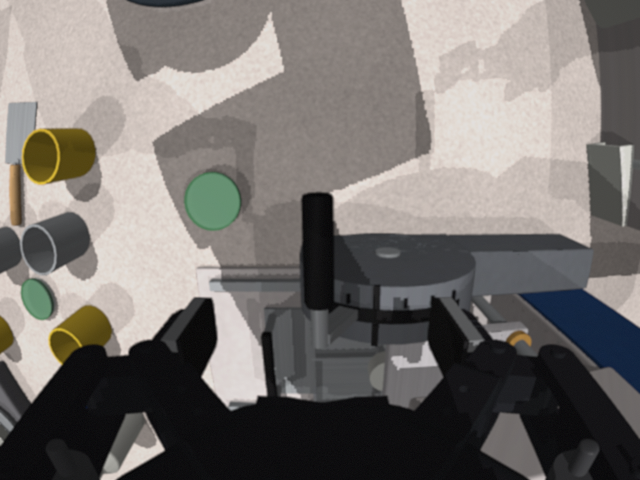

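View pics/top1.png

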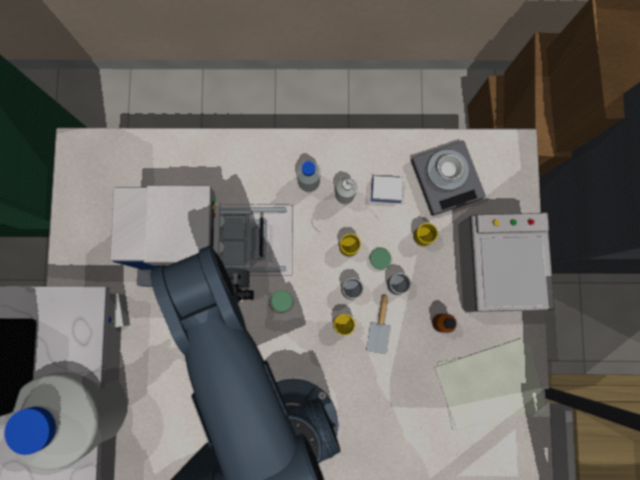

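View pics/scene1.png

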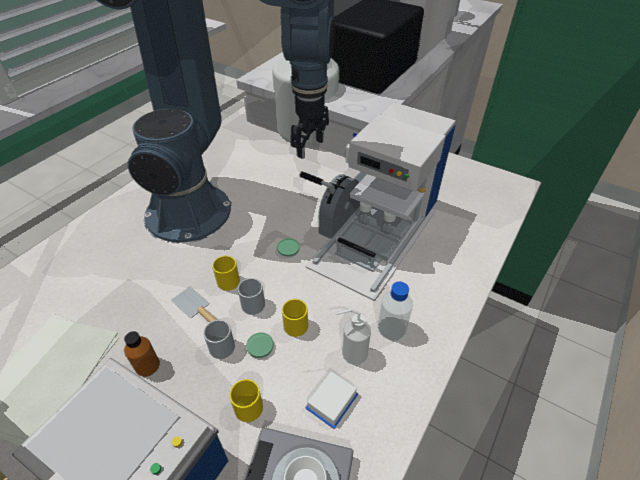

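```bash
python3 - <<'E'
from h import *
c=cal("wrist")
for uv in [(318,196),(318,305),(318,252),(303,252),(333,252)]: print(back(c,uv,203,True))
# mark of 45 (long): image (377,315)
E
```

```text
[350.24653393 161.15694271 203.        ]
[420.82561162 159.72767696 203.        ]
[384.95429574 160.47203214 203.        ]
[384.80095742 151.2239944  203.        ]
[385.11422644 169.71159105 203.        ]
```

carry_out(
  steps=[
    [100,-1,-3.5,-40,0],
    [100,-1,-3.5,-80,0],
    [100,-1,-3.5,-99,0],
    [0,-1,-3.5,-99,0],
    [0,-1,-3.5,-99,0],
  ],
  force=30,
)

```text
time_s: 2.8
position: [386.3, 159.9, 182.6]
tool_rot: [-22.5, 90.0, -23.6]
force: [-1.2, 0.4, -0.0]
grip_width: 0.603
```

carry_out(
  steps=[
    [0,0,0,0,0],
    [0,0,0,0,0],
    [0,0,0,0,0],
    [0,0,0,0,0],
  ],
)

```text
time_s: 3.3
position: [386.8, 159.9, 183.3]
tool_rot: [-0.8, 89.9, -1.9]
force: [0.0, -2.4, 7.1]
grip_width: 0.22
```

carry_out(
  steps=[
    [0,0,8,4.2,0],
    [0,0,16.3,7.9,0],
    [0,0.1,24.8,11,0],
    [0,0.2,33.6,13.5,0],
    [0,0.2,42.5,15.4,0],
  ],
)

```text
time_s: 3.92
position: [387.1, 201.5, 199.2]
tool_rot: [-45.4, 89.8, -46.5]
force: [0.9, -11.1, 7.2]
grip_width: 0.219
```

carry_out(
  steps=[
    [0,0,9.9,0.8,0],
    [0,0,19,1.4,0],
    [0,0.1,28.1,1.4,0],
    [0,0.2,37.1,0.8,0],
    [0,0.2,46.1,-0.5,0],
  ],
)

```text
time_s: 4.55
position: [387.4, 247.0, 198.9]
tool_rot: [-56.3, 89.7, -57.4]
force: [0.5, -8.9, -1.2]
grip_width: 0.218
```

carry_out(
  steps=[
    [0,0,8.9,-1.9,0],
    [0,0,17.7,-4.4,0],
    [0,0.1,26.2,-7.5,0],
    [0,0.2,34.5,-11.2,0],
    [0,0.2,43,-15.5,0],
  ],
)

```text
time_s: 5.18
position: [387.5, 289.5, 183.5]
tool_rot: [-61.3, 89.6, -62.4]
force: [-0.4, -6.8, 8.3]
grip_width: 0.222
```

carry_out(
  steps=[
    [0,0,2,-1.2,0],
    [0,0,4,-2.4,0],
    [0,0,5,-3,0],
  ],
)

```text
time_s: 5.55
position: [387.6, 292.7, 181.3]
tool_rot: [-64.4, 89.4, -65.6]
force: [-5.4, -24.6, 27.5]
grip_width: 0.219
```

carry_out(
  steps=[
    [80,0,-1,1,0],
    [80,0,-1,1,0],
    [80,0,-1,1,0],
    [80,0,-1,1,0],
  ],
)

```text
time_s: 6.05
position: [387.6, 291.8, 182.2]
tool_rot: [-65.0, 89.4, -66.2]
force: [-0.2, -0.0, 0.4]
grip_width: 0.8
```

carry_out(
  steps=[
    [80,0,0,20,0],
    [80,0,0,50,0],
    [80,0,0,90,0],
    [80,0,-20,110,0],
    [80,0,-60,115,0],
  ],
)

```text
time_s: 6.68
position: [388.0, 232.1, 298.2]
tool_rot: [-55.7, 89.4, -56.8]
force: [0.7, -0.4, -0.2]
grip_width: 0.801
```

```bash
python3 - <<'E'
from h import *
st=ctrl.get_state();print(st["position"],st["force"])
cs=cal("scene");ct=cal("top")
s=ctrl.capture("scene");w=ctrl.capture("wrist");t=ctrl.capture("top")
cv2.imwrite("pics/w2.png",w[:,:,::-1]);crop(s,290,100,200,200,3,"pics/sc2.png");crop(t,100,170,200,150,4,"pics/tc2.png")
E
```

```text
[388.03033372 232.10985519 298.22140941] [ 0.69007045 -0.37485187 -0.16579834]
```

View pics/w2.png

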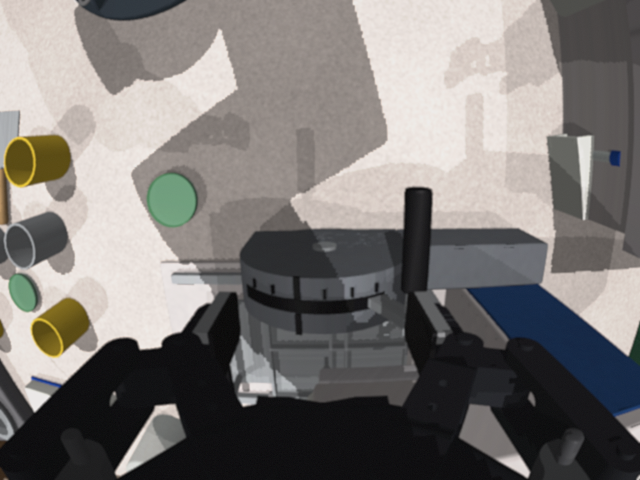

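View pics/sc2.png

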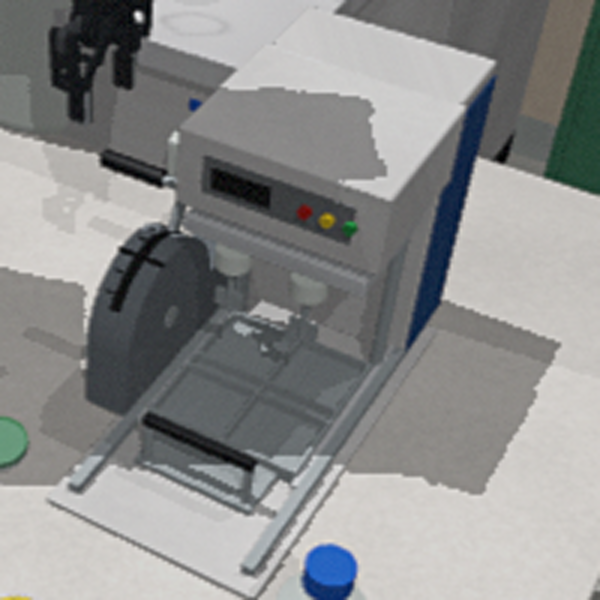

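View pics/tc2.png

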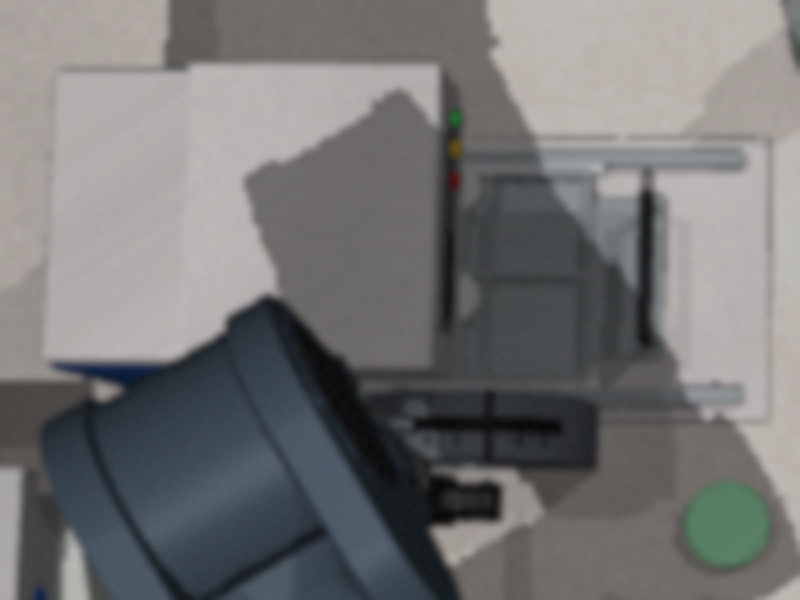

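carry_out(
  steps=[
    [80,0,-50,-10,0],
    [80,10,-100,-20,0],
    [80,60,-132,-30,0],
    [80,115,-132,-60,0],
    [80,170,-132,-90,0],
  ],
)

```text
time_s: 7.45
position: [559.5, 99.0, 206.8]
tool_rot: [-54.8, 89.4, -56.1]
force: [0.2, 0.6, -0.1]
grip_width: 0.804
```

carry_out(
  steps=[
    [80,21,0,-20,0],
    [80,21,0,-40,0],
    [80,21,0,-40,0],
  ],
)

```text
time_s: 7.82
position: [579.7, 99.5, 164.8]
tool_rot: [-74.6, 89.5, -75.9]
force: [0.3, 1.0, 0.6]
grip_width: 0.8
```

```bash
python3 - <<'E'
from h import *
st=ctrl.get_state();print(st["position"],st["force"])
w=ctrl.capture("wrist")
cv2.imwrite("pics/w3.png",w[:,:,::-1])
E
```

```text
[579.6623145   99.51340799 164.83020139] [0.3097586  0.97527038 0.57277264]
```

View pics/w3.png

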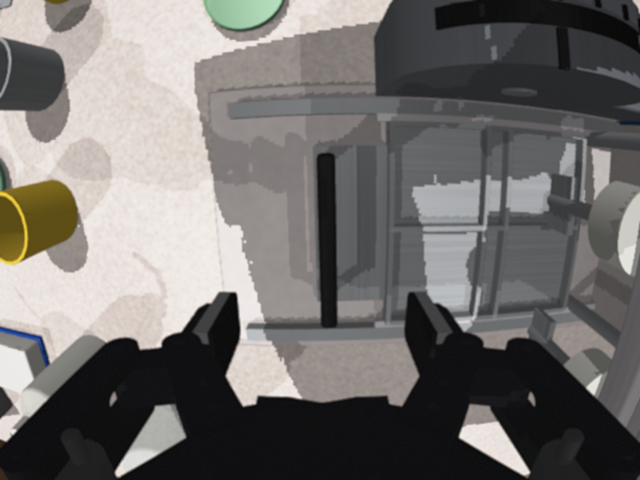

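```bash
python3 - <<'E'
from h import *
c=cal("wrist")
for uv in [(325,153),(328,325),(327,240)]: print(back(c,uv,74,True))
for uv in [(388,122),(391,325),(487,125),(500,320),(390,227)]: print(back(c,uv,28,True))
E
```

```text
[518.74234054 101.1948065   74.        ]
[637.25175054 100.99004857  74.        ]
[574.92457615 101.3581608   74.        ]
[496.94880939 148.69798634  28.        ]
[663.87008102 154.88893396  28.        ]
[495.79850632 229.49266241  28.        ]
[666.14978043 258.642338    28.        ]
[577.85398013 150.68448604  28.        ]
```

carry_out(
  steps=[
    [80,-1,1.5,-40,0],
    [80,-1,1.5,-80,0],
    [80,-1,1.5,-117,0],
    [80,-1,1.5,-117,0],
    [0,-1,1.5,-117,0],
  ],
)

```text
time_s: 8.5
position: [580.2, 101.4, 51.5]
tool_rot: [-50.1, 89.4, -51.4]
force: [0.5, -0.3, 0.2]
grip_width: 0.601
```

carry_out(
  steps=[
    [0,0,0,0,0],
    [0,0,0,0,0],
    [0,0,0,0,0],
    [0,0,0,0,0],
    [0,0,0,0,0],
  ],
)

```text
time_s: 9.12
position: [581.1, 101.6, 52.9]
tool_rot: [-40.1, 89.3, -41.4]
force: [-1.6, 0.5, 11.3]
grip_width: 0.131
```

carry_out(
  steps=[
    [0,0,-12,0,0],
    [0,-0.1,-30,0,0],
    [0,-0.3,-50,0,0],
    [0,-0.4,-70,0,0],
    [0,-0.5,-90,0,0],
  ],
  force=40,
)

```text
time_s: 9.75
position: [581.1, 10.2, 53.1]
tool_rot: [-35.9, 89.3, -37.1]
force: [8.1, 4.3, -7.4]
grip_width: 0.132
```

carry_out(
  steps=[
    [0,0,-20,0,0],
    [0,-0.2,-40,0,0],
    [0,-0.3,-60,0,0],
    [0,-0.4,-80,0,0],
    [0,-0.4,-88,0,0],
  ],
)

```text
time_s: 10.38
position: [581.2, -77.8, 53.0]
tool_rot: [-15.4, 89.3, -16.7]
force: [7.9, 48.5, -4.1]
grip_width: 0.128
```

carry_out(
  steps=[
    [0,-0.5,1,0,0],
    [60,-0.5,1,0,0],
    [60,-0.5,1,0,0],
    [60,-0.5,1,0,0],
    [60,-0.5,1,0,0],
  ],
)

```text
time_s: 11.0
position: [580.7, -76.9, 53.1]
tool_rot: [-16.3, 89.3, -17.6]
force: [-0.1, 0.3, -0.4]
grip_width: 0.597
```

carry_out(
  steps=[
    [60,0,0,30,0],
    [60,0,0,80,0],
    [60,0,-20,130,0],
    [60,-30,-50,180,0],
    [60,-60,-80,200,0],
  ],
)

```text
time_s: 11.62
position: [520.8, -157.7, 255.7]
tool_rot: [-16.7, 89.1, -18.0]
force: [0.1, -1.4, -0.0]
grip_width: 0.598
```

```bash
python3 - <<'E'
from h import *
from scipy.spatial.transform import Rotation as Ro
st=ctrl.get_state();print(st["position"],st["force"],st["joint_positions"].round(1),Ro.from_euler('xyz',st["tool_rot"],degrees=True).as_matrix().round(3))
for n in ["scene","top","wrist"]:
    im=ctrl.capture(n); cv2.imwrite(f"pics/{n}4.png",im[:,:,::-1])
np.save("wc4.npy",cal("wrist"),allow_pickle=True)
E
```

```text
[ 520.75046405 -157.74262911  255.66573944] [ 0.11287238 -1.40799989 -0.04911115] [-16.8  16.6   7.2  79.8  -0.  -15.6] [[ 0.014  0.022  1.   ]
 [-0.005  1.    -0.022]
 [-1.    -0.004  0.014]]
```

View pics/wrist4.png

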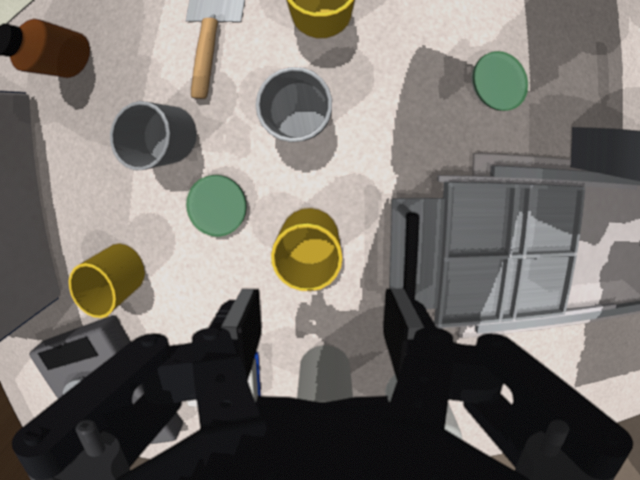

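View pics/top4.png

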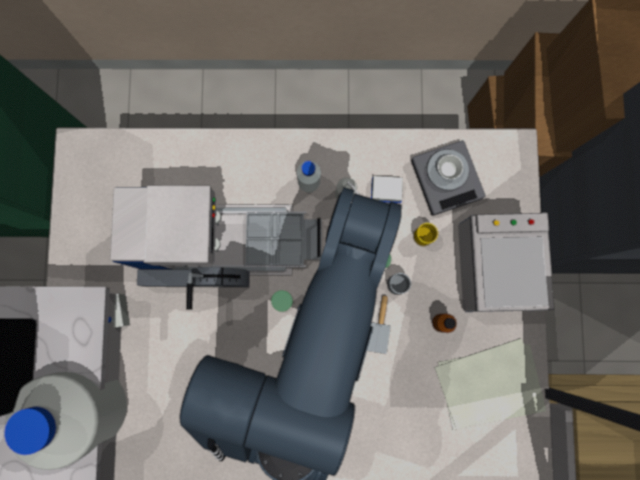

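View pics/scene4.png

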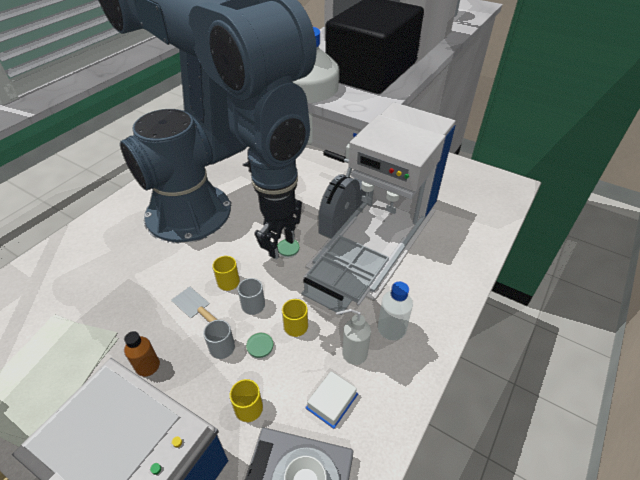

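```bash
python3 - <<'E'
from h import *
c=np.load("wc4.npy",allow_pickle=True).item()
for uv in [(294,103),(140,135)]: print("beaker",back(c,uv,78,True))
cs=cal("scene")
for uv in [(251.5,285),(218.5,328)]: print("bk scene",back(cs,uv,78))
for uv in [(447,182),(582,185),(568,318),(440,325)]: print("tray",back(c,uv,28,True))
for uv in [(414,213),(408,297)]: print("handle",back(c,uv,74,True))
im=cv2.imread("pics/wrist4.png"); crop(im[:,:,::-1],380,130,260,220,3,"pics/wc4.png")
crop(im[:,:,::-1],90,40,260,160,3,"pics/wc4b.png")
E
```

```text
beaker [ 419.59186161 -180.85122642   78.        ]
beaker [ 435.77329992 -324.33059805   78.        ]
bk scene [ 419.93132132 -174.76501463   78.        ]
bk scene [ 435.77701463 -322.00406172   78.        ]
tray [494.74349542 -30.92778444  28.        ]
tray [492.8627852 148.0799807  28.       ]
tray [667.77844326 161.4207882   28.        ]
tray [659.24298959 -26.42488477  28.        ]
handle [517.47361169 -77.03114075  74.        ]
handle [599.75380803 -78.80642854  74.        ]
```

View pics/wc4.png

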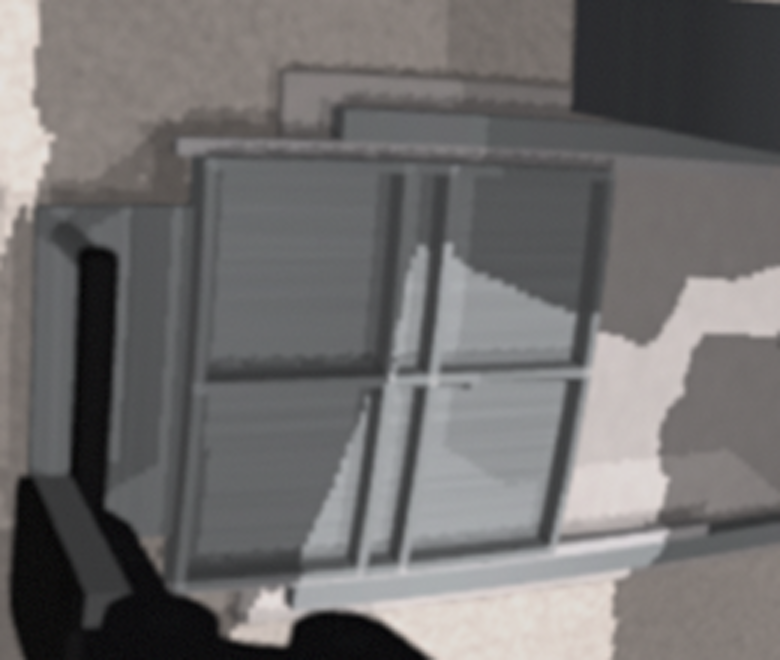

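View pics/wc4b.png

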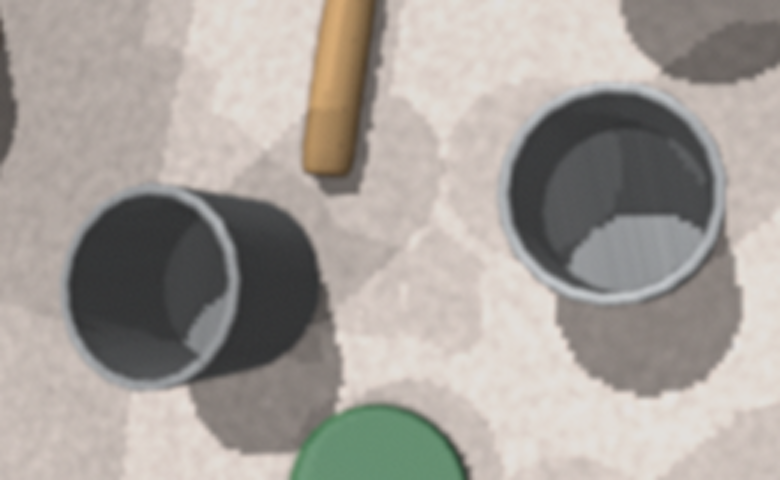

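carry_out(
  steps=[
    [100,-50,-12,-30,0],
    [100,-101,-23,-60,0],
    [100,-101,-23,-90,0],
    [100,-101,-23,-100,0],
  ],
)

```text
time_s: 12.28
position: [418.5, -180.6, 153.1]
tool_rot: [-15.3, 89.3, -16.7]
force: [-0.1, 0.1, 0.5]
grip_width: 1.0
```

```bash
python3 - <<'E'
from h import *
st=ctrl.get_state();print(st["position"])
c=cal("wrist"); w=ctrl.capture("wrist")
cv2.imwrite("pics/w5.png",w[:,:,::-1]); np.save("wc5.npy",c,allow_pickle=True)
print(proj(c,[[419,-181,78],[436,-324,78]],True))
E
```

```text
[ 418.50171631 -180.61791274  153.07915127]
[[322.98223307 255.59836998]
 [119.28862442 281.81747809]]
```

View pics/w5.png

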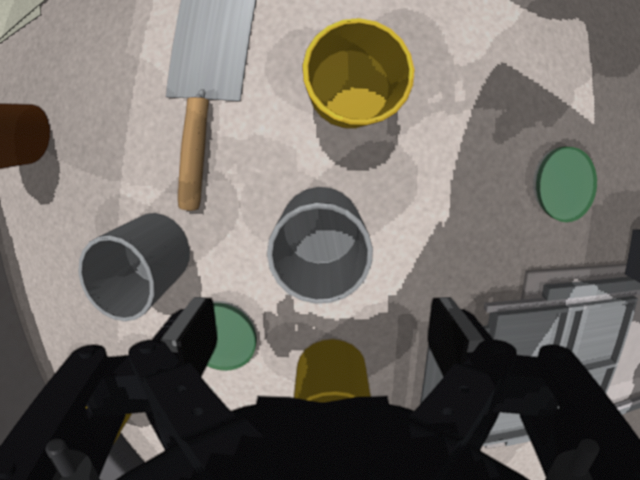

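carry_out(
  steps=[
    [100,0,-1.5,-40,0],
    [100,0,-1.5,-80,0],
    [100,0,-1.5,-115,0],
    [100,0,-1.5,-128,0],
    [100,0,-1.5,-128,0],
  ],
  force=60,
)

```text
time_s: 12.95
position: [419.4, -182.0, 25.0]
tool_rot: [-14.9, 89.3, -16.3]
force: [-0.3, 0.4, 1.1]
grip_width: 1.001
```

carry_out(
  steps=[
    [0,0,0,0,0],
    [0,0,0,0,0],
    [0,0,0,0,0],
    [0,0,0,0,0],
  ],
)

```text
time_s: 13.45
position: [420.7, -182.4, 26.8]
tool_rot: [-15.0, 89.2, -16.3]
force: [-1.9, 0.5, 12.9]
grip_width: 0.767
```

carry_out(
  steps=[
    [0,0,0,25,0],
    [0,0,0,60,0],
    [0,0,10,95,0],
    [0,30,50,100,0],
    [0,70,90,100,0],
  ],
)

```text
time_s: 14.08
position: [492.1, -91.8, 129.1]
tool_rot: [-14.2, 89.0, -15.7]
force: [0.7, -1.2, -1.3]
grip_width: 0.758
```

carry_out(
  steps=[
    [0,40,35,0,0],
    [0,80,70,0,0],
    [0,120,100,0,0],
    [0,128,104,0,0],
    [0,128,104,0,0],
  ],
)

```text
time_s: 14.7
position: [620.2, 12.3, 129.4]
tool_rot: [-14.5, 89.0, -15.9]
force: [-0.9, -0.4, -2.0]
grip_width: 0.762
```

```bash
python3 - <<'E'
from h import *
st=ctrl.get_state();print(st["position"],st["grip_width"],st["force"])
c=cal("wrist"); w=ctrl.capture("wrist"); s=ctrl.capture("scene")
cv2.imwrite("pics/w6.png",w[:,:,::-1]);cv2.imwrite("pics/s6.png",s[:,:,::-1]); np.save("wc6.npy",c,allow_pickle=True)
E
```

```text
[620.1501633   12.33153922 129.40973541] 0.7616407092483195 [-0.87716061 -0.37640622 -1.95575493]
```

View pics/w6.png

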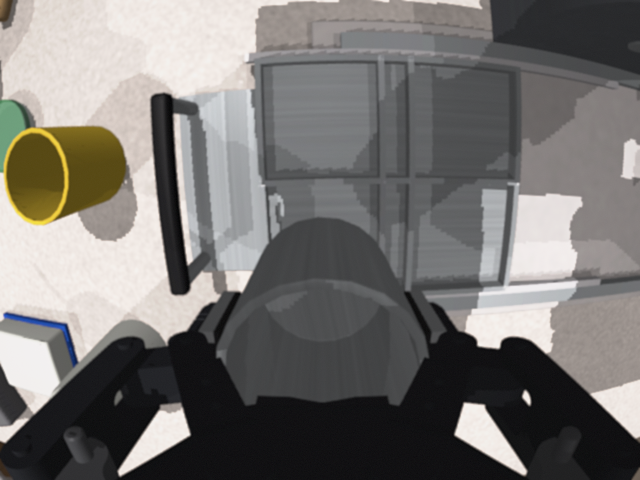

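View pics/s6.png

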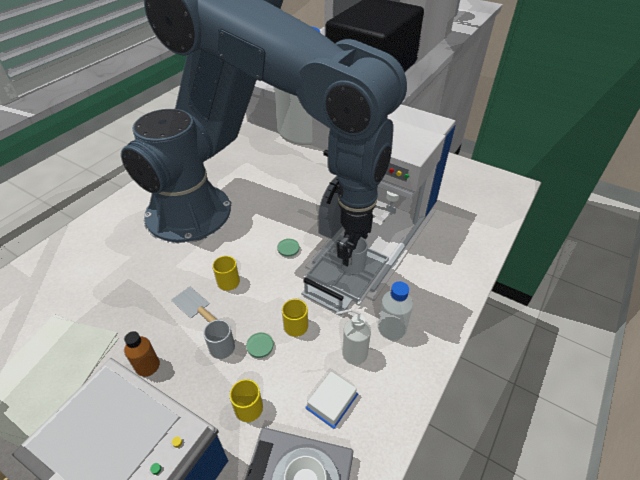

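```bash
python3 - <<'E'
from h import *
c=np.load("wc6.npy",allow_pickle=True).item()
for n,uv in dict(c_near_front=(258,59),c_near_rear=(521,68),mid_front=(263,183),mid_rear=(518,183),divf_near=(380,57),divr_near=(411,60),far_rear=(507,288)).items(): print(n,back(c,uv,28,True))
for uv in [(160,97),(180,292)]: print("handle",back(c,uv,74,True))
im=cv2.imread("pics/w6.png"); crop(im[:,:,::-1],140,30,400,280,2,"pics/w6c.png")
E
```

```text
c_near_front [496.19052094 -27.1773575   28.        ]
c_near_rear [495.95494023 153.97525923  28.        ]
mid_front [578.7125314  -26.76113197  28.        ]
mid_rear [579.25638183 152.59900367  28.        ]
divf_near [497.01720881  51.41130335  28.        ]
divr_near [498.25255883  71.9093376   28.        ]
far_rear [660.35445519 153.11941148  28.        ]
handle [521.34928059 -75.64272332  74.        ]
handle [636.29278323 -75.32381636  74.        ]
```

View pics/w6c.png

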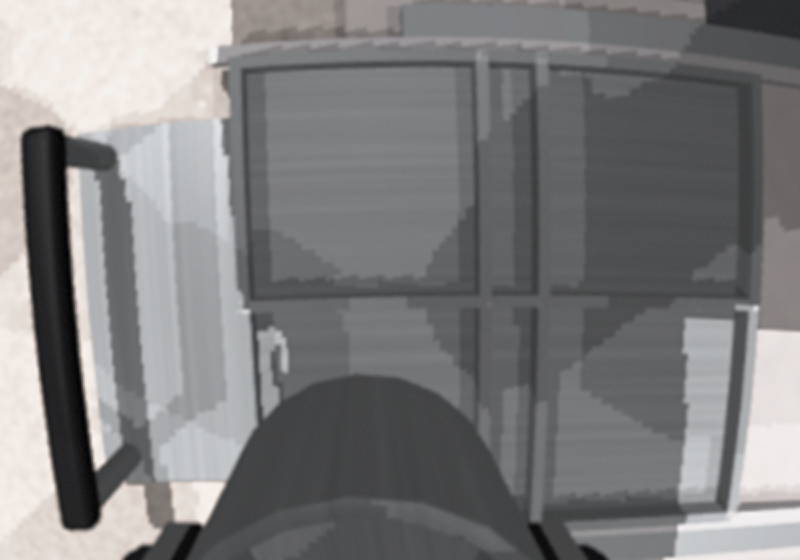

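```bash
python3 - <<'E'
from h import *
c=np.load("wc6.npy",allow_pickle=True).item()
for z in (98,102,106): print(back(c,(322,218),z,True)+[33,0,0])
print(back(c,(322,280),180,True)+[33,0,0],back(c,(322,280),180,True)+[29.5,0,0])
E
```

```text
[620.86709927  12.1979994   98.        ]
[619.97758044  12.23724409 102.        ]
[619.08806161  12.27648879 106.        ]
[619.10949119  12.60185879 180.        ] [615.60949119  12.60185879 180.        ]
```

carry_out(
  steps=[
    [0,0,0.8,-30,0],
    [0,0,0.8,-55,0],
    [0,0,0.8,-75,0],
    [0,0,0.8,-82,0],
    [0,0,0.8,-84,0],
  ],
)

```text
time_s: 15.42
position: [619.2, 11.8, 46.0]
tool_rot: [-14.6, 89.0, -16.1]
force: [-0.4, -0.5, -2.0]
grip_width: 0.762
```

carry_out(
  steps=[
    [0,0,0,-1.5,0],
    [0,0,0,-2,0],
  ],
)

```text
time_s: 15.68
position: [619.5, 11.7, 44.7]
tool_rot: [-13.9, 88.9, -15.4]
force: [-0.7, 0.8, -2.0]
grip_width: 0.762
```

carry_out(
  steps=[
    [0,0,0.5,-1.5,0],
    [0,0,0.5,-3,0],
    [0,0,0.5,-3,0],
  ],
)

```text
time_s: 16.05
position: [620.1, 12.3, 42.9]
tool_rot: [-12.1, 88.8, -13.6]
force: [-3.9, -0.7, 12.5]
grip_width: 0.755
```

Contact at the cell floor. Release slowly.

carry_out(
  steps=[
    [100,0,0,0.5,0],
    [100,0,0,0.5,0],
    [100,0,0,0.5,0],
    [100,0,0,0.5,0],
  ],
)

```text
time_s: 16.55
position: [620.1, 12.3, 43.3]
tool_rot: [-12.2, 88.8, -13.7]
force: [-0.7, -1.1, 0.3]
grip_width: 0.997
```

carry_out(
  steps=[
    [100,0,0,25,0],
    [100,0,0,60,0],
    [100,0,0,100,0],
    [100,-50,-20,150,0],
    [100,-95,-60,170,0],
  ],
)

```text
time_s: 17.18
position: [532.5, -41.2, 211.0]
tool_rot: [-11.3, 88.7, -12.7]
force: [0.9, -1.1, 1.1]
grip_width: 0.996
```

```bash
python3 - <<'E'
from h import *
st=ctrl.get_state();print(st["position"],st["grip_width"],st["force"])
c=cal("wrist"); w=ctrl.capture("wrist"); s=ctrl.capture("scene")
cv2.imwrite("pics/w7.png",w[:,:,::-1]);cv2.imwrite("pics/s7.png",s[:,:,::-1]); np.save("wc7.npy",c,allow_pickle=True)
E
```

```text
[532.5041586  -41.20594609 210.97684462] 0.9964278490714185 [ 0.91144249 -1.11642497  1.11038415]
```

View pics/w7.png

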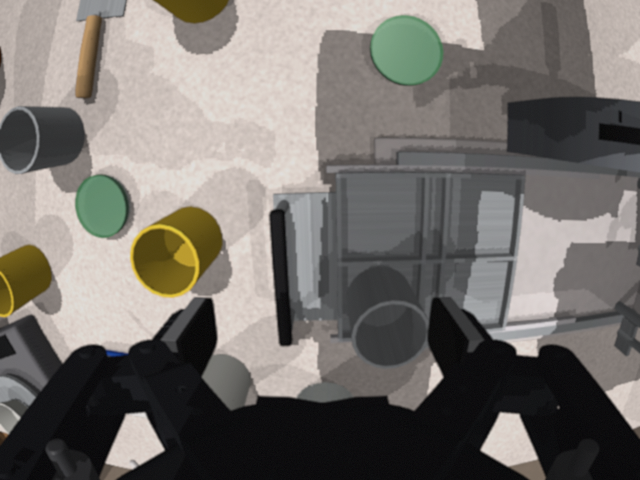

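View pics/s7.png

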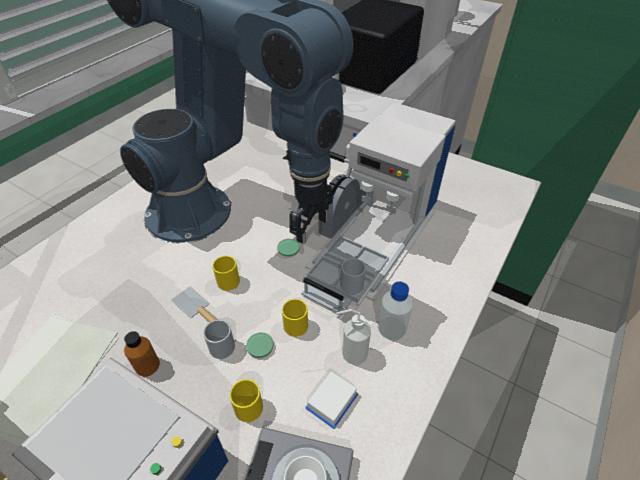

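```bash
python3 - <<'E'
from h import *
c=np.load("wc7.npy",allow_pickle=True).item()
print(back(c,(389,333.5),94,True),back(c,(19,139),78,True), proj(c,[[620,13,94]],True))
E
```

```text
[615.55040384   9.45597154  94.        ] [ 435.09614609 -323.97608247   78.        ] [[392.9863797  337.95959295]]
```

carry_out(
  steps=[
    [100,-20,-57,-10,0],
    [100,-40,-114,-20,0],
    [100,-60,-171,-30,0],
    [100,-80,-228,-45,0],
    [100,-96,-283,-58,0],
  ],
)

```text
time_s: 17.9
position: [434.0, -328.4, 153.9]
tool_rot: [-12.5, 88.6, -14.1]
force: [1.1, 0.5, -0.6]
grip_width: 1.005
```

carry_out(
  steps=[
    [100,0,0,0,0],
    [100,0,0,0,0],
  ],
)

```text
time_s: 18.15
position: [434.1, -328.3, 153.6]
tool_rot: [-11.2, 88.6, -12.9]
force: [0.5, 0.5, 0.6]
grip_width: 1.001
```

```bash
python3 - <<'E'
from h import *
st=ctrl.get_state();print(st["position"])
c=cal("wrist"); w=ctrl.capture("wrist")
cv2.imwrite("pics/w8.png",w[:,:,::-1]); np.save("wc8.npy",c,allow_pickle=True)
print(proj(c,[[436,-324,78]],True))
E
```

```text
[ 434.06126565 -328.28103204  153.58616185]
[[330.86554054 256.01352021]]
```

View pics/w8.png

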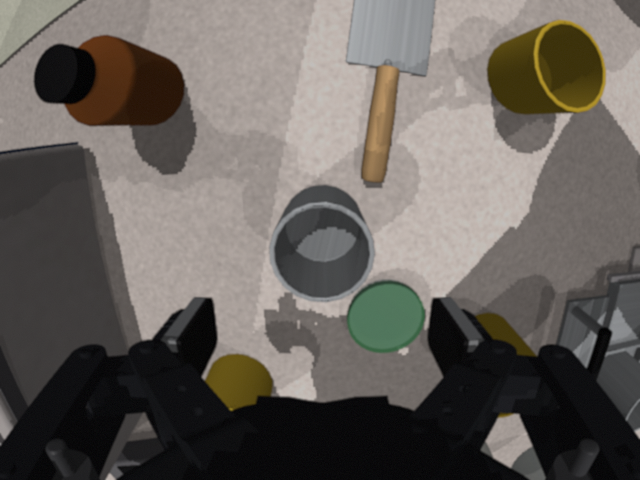

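carry_out(
  steps=[
    [100,0,0,-40,0],
    [100,0,0,-80,0],
    [100,0,0,-115,0],
    [100,0,0,-128,0],
    [100,0,0,-128,0],
  ],
)

```text
time_s: 18.82
position: [434.8, -327.1, 26.1]
tool_rot: [-11.2, 88.6, -12.8]
force: [-0.4, 0.0, 1.2]
grip_width: 0.999
```

carry_out(
  steps=[
    [0,0,0,0,0],
    [0,0,0,0,0],
    [0,0,0,0,0],
    [0,0,0,0,0],
  ],
)

```text
time_s: 19.32
position: [435.9, -327.6, 28.0]
tool_rot: [-12.9, 88.5, -14.5]
force: [-2.2, 3.2, 11.0]
grip_width: 0.748
```

carry_out(
  steps=[
    [0,0,0,25,0],
    [0,0,0,60,0],
    [0,0,0,95,0],
    [0,15,45,103,0],
    [0,30,95,103,0],
  ],
)

```text
time_s: 19.95
position: [466.9, -232.3, 133.0]
tool_rot: [-14.0, 88.3, -15.7]
force: [1.0, -0.5, -2.2]
grip_width: 0.747
```

carry_out(
  steps=[
    [0,15,50,0,0],
    [0,30,100,0,0],
    [0,45,150,0,0],
    [0,60,200,0,0],
    [0,71,245,0,0],
  ],
)

```text
time_s: 20.58
position: [538.6, 14.6, 134.1]
tool_rot: [-13.0, 88.2, -14.7]
force: [1.0, -1.2, -2.8]
grip_width: 0.751
```

carry_out(
  steps=[
    [0,0,0,0,0],
    [0,0,0,0,0],
  ],
)

```text
time_s: 20.82
position: [538.8, 14.5, 134.8]
tool_rot: [-13.0, 88.2, -14.5]
force: [-0.1, -1.0, -2.5]
grip_width: 0.745
```

```bash
python3 - <<'E'
from h import *
st=ctrl.get_state();print(st["position"],st["grip_width"])
c=cal("wrist"); w=ctrl.capture("wrist");s=ctrl.capture("scene")
cv2.imwrite("pics/w9.png",w[:,:,::-1]); np.save("wc9.npy",c,allow_pickle=True)
crop(s,270,200,160,130,5,"pics/sc9.png")
E
```

```text
[538.78653493  14.51643237 134.79046962] 0.7447343456761446
```

View pics/w9.png

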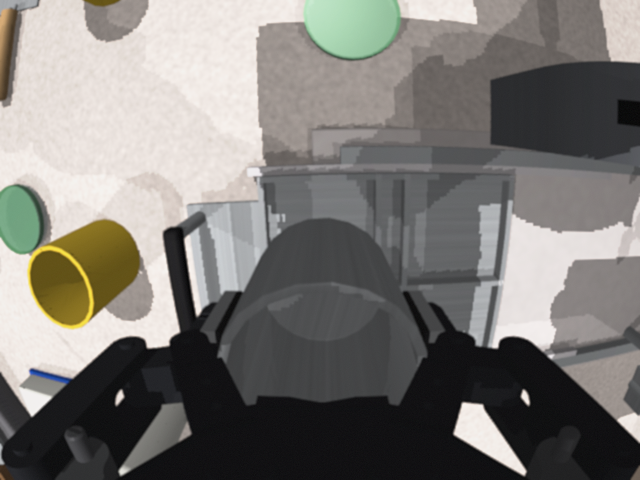

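View pics/sc9.png

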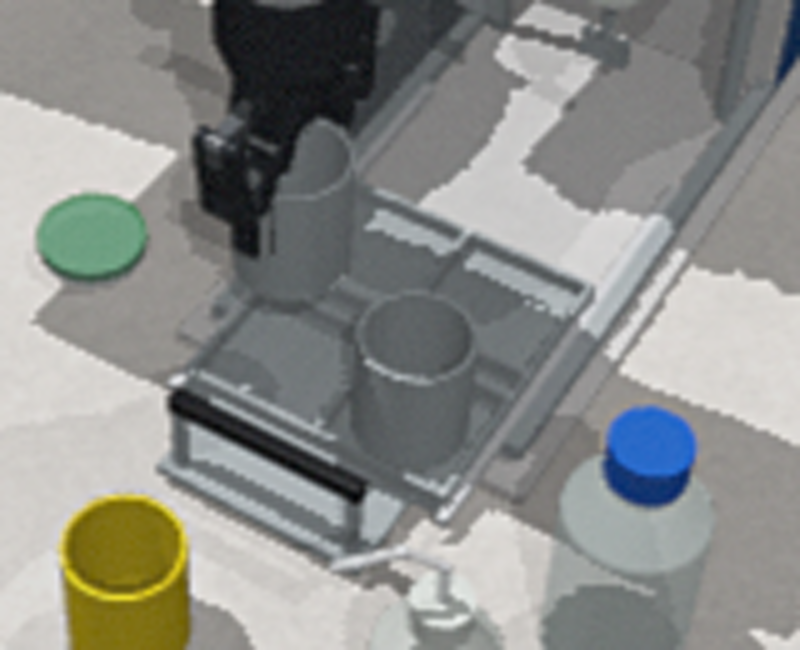

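```bash
python3 - <<'E'
from h import *
c=np.load("wc9.npy",allow_pickle=True).item()
for z in (104,107,110): print(back(c,(320,218),z,True)+[33,0,0])
for n,uv in dict(nf=(259,170),nr=(515,171),midrear=(498,280)).items(): print(n,back(c,uv,28,True))
E
```

```text
[539.65080756  13.48468537 104.        ]
[538.94013983  13.54219973 107.        ]
[538.22947209  13.59971409 110.        ]
nf [490.34692868 -27.81709478  28.        ]
nr [491.58846194 153.88343297  28.        ]
midrear [576.02775284 148.6337851   28.        ]
```

carry_out(
  steps=[
    [0,-1.5,-0.7,-30,0],
    [0,-1.5,-0.7,-60,0],
    [0,-1.5,-0.7,-80,0],
    [0,-1.5,-0.7,-86,0],
    [0,-1.5,-0.7,-88,0],
  ],
)

```text
time_s: 21.55
position: [537.2, 12.4, 46.9]
tool_rot: [-13.0, 88.2, -14.8]
force: [-0.3, -0.5, -1.9]
grip_width: 0.747
```

carry_out(
  steps=[
    [0,0,0,-1.5,0],
    [0,0,0,-3,0],
    [0,0,0,-3,0],
  ],
)

```text
time_s: 21.92
position: [537.6, 12.4, 44.3]
tool_rot: [-12.8, 88.1, -14.6]
force: [0.5, -0.0, -0.4]
grip_width: 0.752
```

carry_out(
  steps=[
    [0,0,0.5,-1.5,0],
    [0,0,0.5,-2.5,0],
    [0,0,0.5,-2.5,0],
  ],
)

```text
time_s: 22.3
position: [538.2, 12.8, 43.9]
tool_rot: [-12.3, 88.0, -14.0]
force: [-12.9, -2.8, 35.4]
grip_width: 0.75
```

carry_out(
  steps=[
    [0,-0.5,0,1,0],
    [100,-0.5,0,1,0],
    [100,-0.5,0,1,0],
    [100,-0.5,0,1,0],
    [100,-0.5,0,1,0],
  ],
)

```text
time_s: 22.92
position: [537.7, 12.9, 44.8]
tool_rot: [-12.3, 88.0, -14.1]
force: [-0.1, -0.6, 0.5]
grip_width: 1.0
```

carry_out(
  steps=[
    [100,0,0,25,0],
    [100,0,0,60,0],
    [100,0,0,100,0],
    [100,0,-30,130,0],
    [100,20,-85,130,0],
  ],
)

```text
time_s: 23.55
position: [558.8, -72.0, 177.7]
tool_rot: [-11.2, 87.8, -12.8]
force: [1.5, 0.6, 0.3]
grip_width: 1.003
```

```bash
python3 - <<'E'
from h import *
st=ctrl.get_state();print(st["position"],st["grip_width"])
c=cal("wrist"); w=ctrl.capture("wrist");s=ctrl.capture("scene");t=ctrl.capture("top")
cv2.imwrite("pics/w10.png",w[:,:,::-1]); np.save("wc10.npy",c,allow_pickle=True)
crop(s,150,200,280,210,2.8,"pics/sc10.png")
cv2.imwrite("pics/t10.png",t[:,:,::-1])
E
```

```text
[558.78760349 -72.03468141 177.68931833] 1.0030168853602779
```

View pics/w10.png

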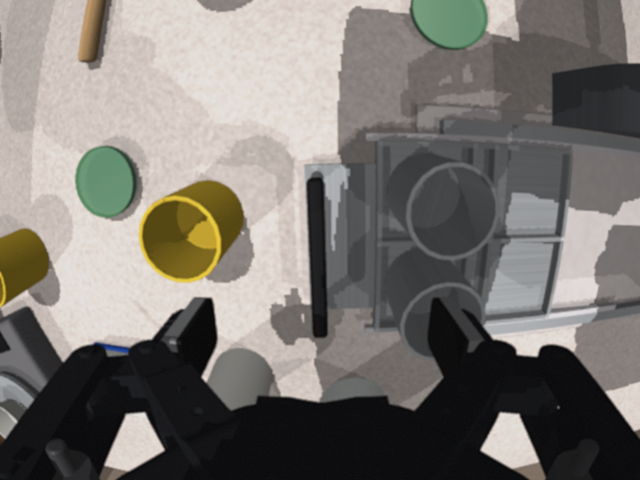

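View pics/sc10.png

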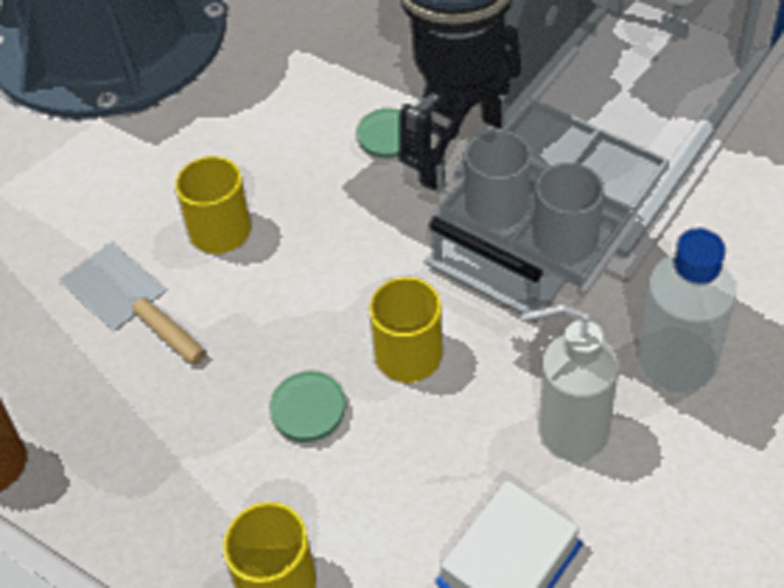

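View pics/t10.png

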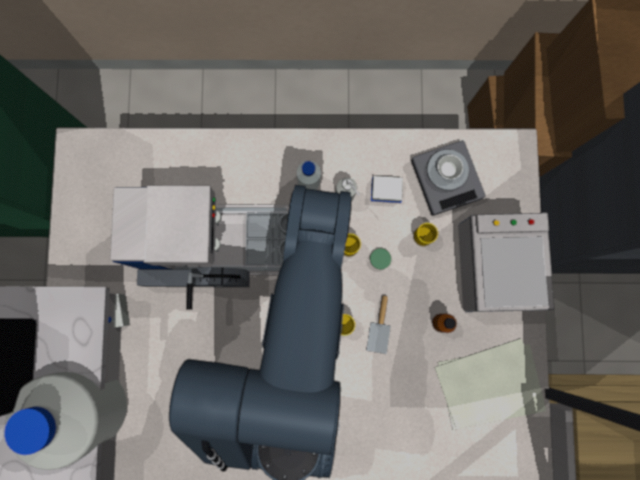

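```bash
python3 - <<'E'
from h import *
c=np.load("wc10.npy",allow_pickle=True).item()
for uv in [(316,180),(320,334),(318,255)]: print(back(c,uv,74,True))
for uv in [(451,211),(443,320)]: print("rim",back(c,uv,94,True))
E
```

```text
[518.84872154 -76.4166499   74.        ]
[634.67784078 -77.12350916  74.        ]
[570.92327973 -76.65403895  74.        ]
rim [536.61428418   9.3376259   94.        ]
rim [615.28723113  10.82996449  94.        ]
```

carry_out(
  steps=[
    [45,10,-5,-10,0],
    [45,20,-5,-20,0],
    [45,20,-5,-30,0],
    [45,20,-5,-40,0],
  ],
  force=40,
)

```text
time_s: 24.2
position: [577.8, -78.7, 133.5]
tool_rot: [-12.7, 88.0, -14.6]
force: [0.8, 0.1, -0.1]
grip_width: 0.453
```

carry_out(
  steps=[
    [45,0,0,-30,0],
    [45,0,0,-60,0],
    [45,0,0,-85,0],
    [45,0,0,-87,0],
    [0,0,0,-87,0],
  ],
)

```text
time_s: 24.82
position: [578.0, -78.6, 47.2]
tool_rot: [-12.7, 88.0, -14.5]
force: [1.2, -0.3, 0.0]
grip_width: 0.249
```

carry_out(
  steps=[
    [0,0,0,0,0],
    [0,0,0,0,0],
    [0,0,0,0,0],
    [0,0,0,0,0],
  ],
)

```text
time_s: 25.32
position: [578.4, -77.6, 47.9]
tool_rot: [-9.6, 88.0, -11.4]
force: [1.9, 7.7, -6.6]
grip_width: 0.132
```

carry_out(
  steps=[
    [0,0,5,0,0],
    [0,0,15,0,0],
    [0,0,28,0,0],
    [0,0,43,0,0],
    [0,0.2,58,0,0],
  ],
)

```text
time_s: 25.95
position: [578.3, -18.4, 47.9]
tool_rot: [-9.9, 88.0, -11.7]
force: [-0.0, -3.1, -9.8]
grip_width: 0.134
```

carry_out(
  steps=[
    [0,0,15,0,0],
    [0,0,30,0,0],
    [0,0,45,0,0],
    [0,0,60,0,0],
    [0,0.2,75,0,0],
  ],
)

```text
time_s: 26.58
position: [578.2, 57.6, 47.9]
tool_rot: [-10.1, 88.0, -11.8]
force: [-1.9, -3.8, -8.2]
grip_width: 0.134
```

carry_out(
  steps=[
    [0,0,15,0,0],
    [0,0,30,0,0],
    [0,0,45,0,0],
    [0,0,58,0,0],
    [0,0.2,68,0,0],
  ],
)

```text
time_s: 27.2
position: [578.2, 126.4, 47.9]
tool_rot: [-10.2, 88.0, -11.9]
force: [-4.7, -3.2, -5.6]
grip_width: 0.13
```

carry_out(
  steps=[
    [0,0,5,0,0],
    [0,0,9,0,0],
    [0,0,12,0,0],
    [0,0,12,0,0],
  ],
)

```text
time_s: 27.7
position: [578.1, 137.6, 47.9]
tool_rot: [-12.8, 88.0, -14.6]
force: [-2.7, -8.3, -5.9]
grip_width: 0.131
```

carry_out(
  steps=[
    [0,0,1.5,0,0],
    [0,0,3,0,0],
    [0,0,3,0,0],
  ],
)

```text
time_s: 28.08
position: [578.1, 137.6, 47.9]
tool_rot: [-20.7, 87.9, -22.6]
force: [-2.3, -23.5, -1.5]
grip_width: 0.135
```

Against the home stop (no motion, 23 N). Release and go up straight.

carry_out(
  steps=[
    [0,0,0,0,0],
    [45,0,0,0,0],
    [45,0,0,0,0],
    [45,0,0,0,0],
  ],
)

```text
time_s: 28.58
position: [578.6, 137.9, 48.3]
tool_rot: [-19.5, 87.9, -21.4]
force: [0.0, -0.8, -0.4]
grip_width: 0.45
```

carry_out(
  steps=[
    [45,0,-5,25,0],
    [45,0,-15,60,0],
    [45,0,-30,110,0],
    [45,0,-50,160,0],
    [45,-30,-60,210,0],
  ],
)

```text
time_s: 29.2
position: [549.1, 77.1, 259.8]
tool_rot: [-19.0, 87.8, -21.0]
force: [0.0, -0.4, 0.1]
grip_width: 0.447
```

```bash
python3 - <<'E'
from h import *
st=ctrl.get_state();print(st["position"],st["grip_width"])
c=cal("wrist"); w=ctrl.capture("wrist");s=ctrl.capture("scene");t=ctrl.capture("top")
cv2.imwrite("pics/w11.png",w[:,:,::-1]); np.save("wc11.npy",c,allow_pickle=True)
crop(s,280,90,180,200,3,"pics/sc11.png")
for uv in [(0,0)]: pass
E
```

```text
[549.07434008  77.11652115 259.77546806] 0.4466321874726538
```

View pics/w11.png

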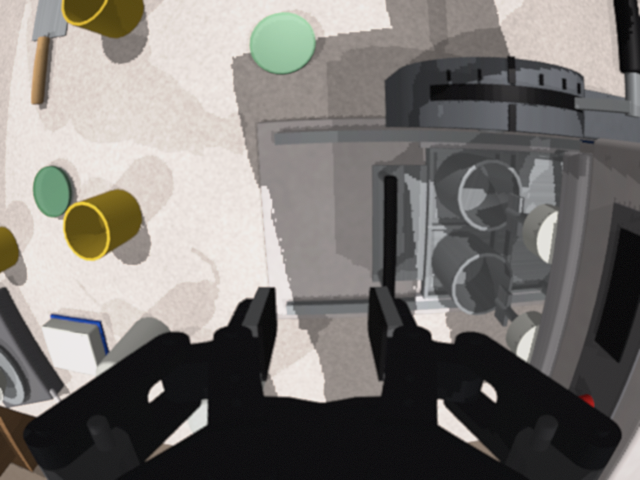

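View pics/sc11.png

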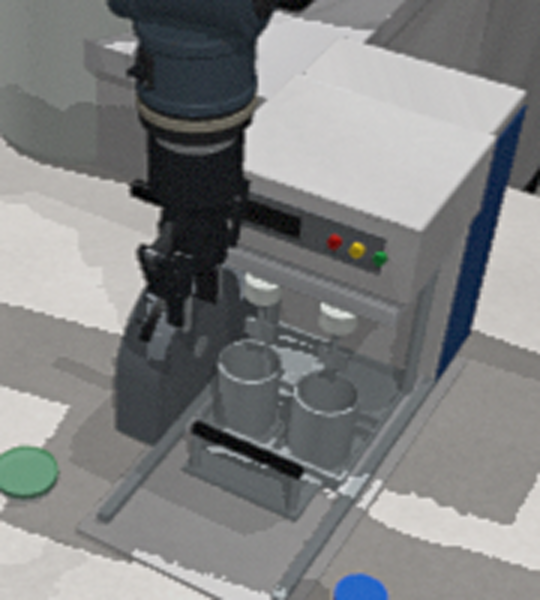

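carry_out(
  steps=[
    [80,-50,5,20,0],
    [80,-100,20,38,0],
    [80,-150,50,38,0],
    [80,-162,95,38,0],
    [80,-162,145,38,0],
  ],
)

```text
time_s: 29.98
position: [386.3, 224.0, 299.6]
tool_rot: [-14.8, 87.6, -16.8]
force: [2.2, 0.4, 0.9]
grip_width: 0.801
```

carry_out(
  steps=[
    [80,0,40,0,0],
    [80,0,69,0,0],
    [80,0,69,0,0],
  ],
)

```text
time_s: 30.35
position: [386.0, 294.7, 298.3]
tool_rot: [-16.6, 87.6, -18.4]
force: [0.3, -0.2, 0.3]
grip_width: 0.795
```

```bash
python3 - <<'E'
from h import *
from scipy.spatial.transform import Rotation as Ro
st=ctrl.get_state();print(st["position"],st["grip_width"],Ro.from_euler('xyz',st["tool_rot"],degrees=True).as_matrix().round(3)[:,1])
c=cal("wrist"); w=ctrl.capture("wrist")
cv2.imwrite("pics/w12.png",w[:,:,::-1]); np.save("wc12.npy",c,allow_pickle=True)
E
```

```text
[385.96298515 294.74072437 298.25536024] 0.7953565707425525 [ 0.032  0.999 -0.012]
```

View pics/w12.png

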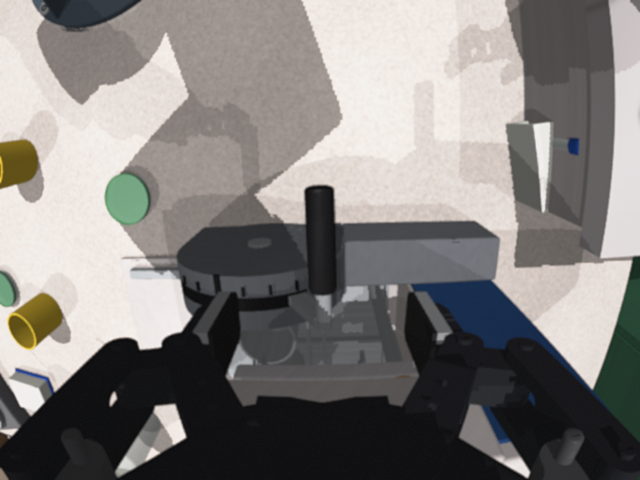

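carry_out(
  steps=[
    [80,1,-2,-40,0.025],
    [80,1,-2,-80,0.025],
    [80,1,-2,-112,0.025],
    [80,1,-2,-115,0.025],
    [80,1,-2,-115,0.025],
  ],
  force=30,
)

```text
time_s: 31.02
position: [387.4, 291.5, 184.5]
tool_rot: [-15.8, 87.6, -16.3]
force: [0.4, 0.3, 0.9]
grip_width: 0.802
```

carry_out(
  steps=[
    [0,0,0,0,0],
    [0,0,0,0,0],
    [0,0,0,0,0],
    [0,0,0,0,0],
    [0,0,0,0,0],
  ],
)

```text
time_s: 31.65
position: [387.7, 291.9, 185.2]
tool_rot: [-14.1, 87.6, -14.6]
force: [-0.5, 0.3, 4.9]
grip_width: 0.218
```

carry_out(
  steps=[
    [0,0,-9,4.8,0],
    [0,0,-18.5,8.8,0],
    [0,0,-28.2,12.1,0],
    [0,0,-38.2,14.6,0],
    [0,0,-48.3,16.3,0],
  ],
)

```text
time_s: 32.28
position: [388.2, 244.7, 202.6]
tool_rot: [-9.6, 87.5, -10.0]
force: [-0.8, 8.4, 8.2]
grip_width: 0.22
```

carry_out(
  steps=[
    [0,0,-10.2,0.9,0],
    [0,0,-20.6,1,0],
    [0,0,-30.7,0.3,0],
    [0,0,-40.9,-1.2,0],
    [0,0,-48,-2.7,0],
  ],
)

```text
time_s: 32.9
position: [388.5, 197.0, 200.4]
tool_rot: [-7.4, 87.5, -7.7]
force: [-0.3, 2.4, 10.5]
grip_width: 0.221
```

carry_out(
  steps=[
    [0,0,0,0,0],
    [0,0,0,0,0],
  ],
)

```text
time_s: 33.15
position: [388.5, 196.6, 200.4]
tool_rot: [-8.9, 87.5, -9.3]
force: [0.7, -4.9, 2.5]
grip_width: 0.218
```

```bash
python3 - <<'E'
from h import *
st=ctrl.get_state();print(st["position"],st["grip_width"])
c=cal("wrist"); w=ctrl.capture("wrist");s=ctrl.capture("scene")
cv2.imwrite("pics/w13.png",w[:,:,::-1]); np.save("wc13.npy",c,allow_pickle=True)
crop(s,290,100,160,160,4,"pics/sc13.png")
E
```

```text
[388.52289954 196.64850525 200.37203481] 0.218109133306842
```

View pics/w13.png

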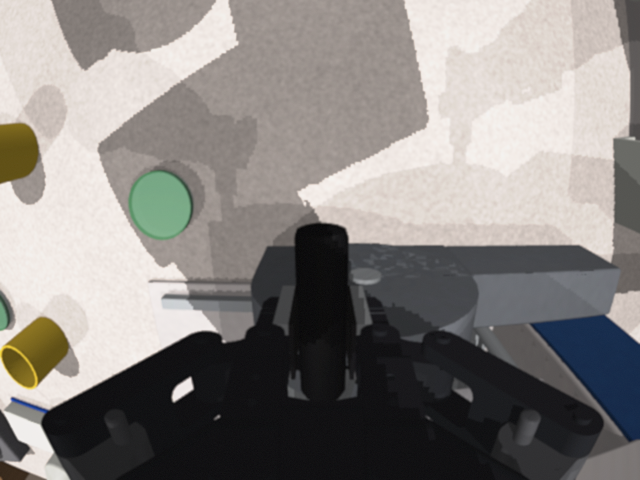

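View pics/sc13.png

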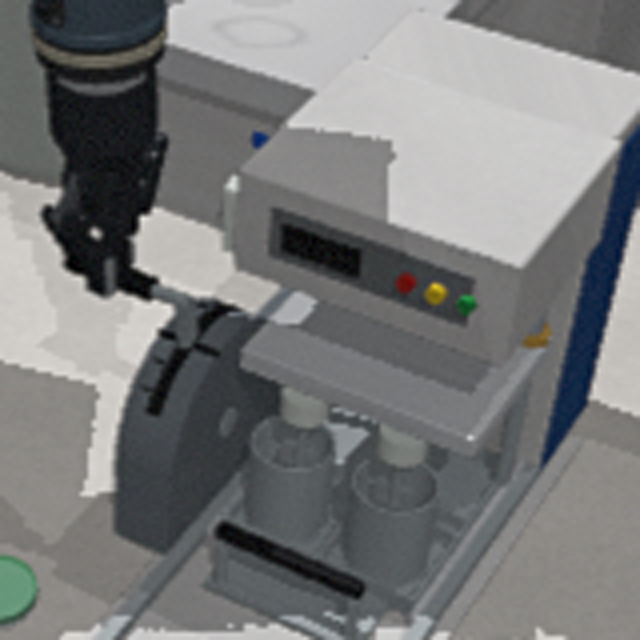

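carry_out(
  steps=[
    [0,0,-2,-0.5,0],
    [0,0,-3.4,-0.9,0],
    [0,0,-3.6,-0.9,0],
    [0,0,-3.6,-0.9,0],
  ],
)

```text
time_s: 33.75
position: [388.6, 193.5, 199.6]
tool_rot: [-7.8, 87.5, -8.2]
force: [-0.3, 3.1, 2.1]
grip_width: 0.222
```

Now release and check the angle visually.

carry_out(
  steps=[
    [80,0,0,0,0],
    [80,0,0,0,0],
    [80,0,0,0,0],
    [80,0,0,0,0],
  ],
)

```text
time_s: 34.25
position: [388.6, 193.4, 199.5]
tool_rot: [-8.2, 87.5, -8.5]
force: [0.1, -0.5, -0.5]
grip_width: 0.798
```

carry_out(
  steps=[
    [80,0,0,20,0],
    [80,0,0,50,0],
    [80,0,0,80,0],
    [80,-20,0,100,0],
    [80,-30,0,100,0],
  ],
)

```text
time_s: 34.88
position: [358.5, 193.7, 300.6]
tool_rot: [-6.5, 87.4, -6.9]
force: [0.3, -0.2, 0.1]
grip_width: 0.799
```

```bash
python3 - <<'E'
from h import *
st=ctrl.get_state();print(st["position"],st["grip_width"])
c=cal("wrist"); w=ctrl.capture("wrist");s=ctrl.capture("scene")
cv2.imwrite("pics/w14.png",w[:,:,::-1]); np.save("wc14.npy",c,allow_pickle=True)
crop(w,200,150,260,200,3,"pics/w14c.png")
crop(s,290,100,160,160,4,"pics/sc14.png")
E
```

```text
[358.51872146 193.69688095 300.55283793] 0.7992627629936928
```

View pics/w14c.png

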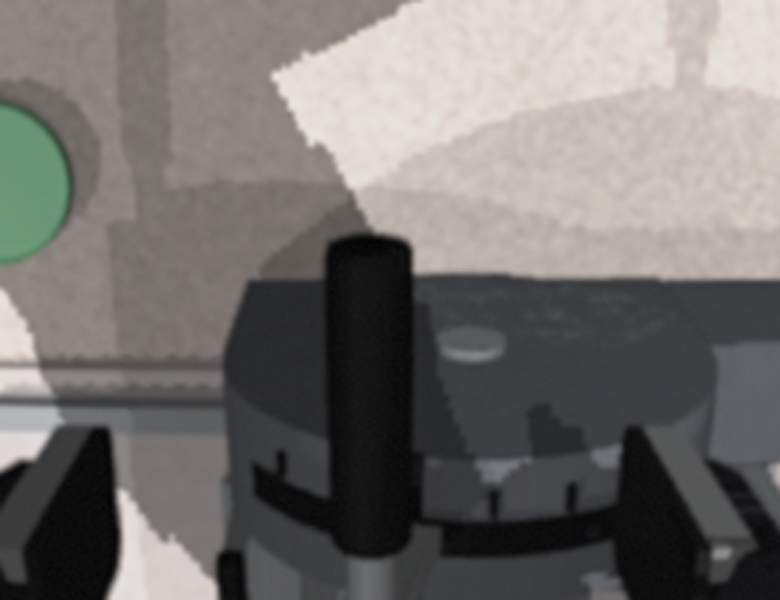

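View pics/sc14.png

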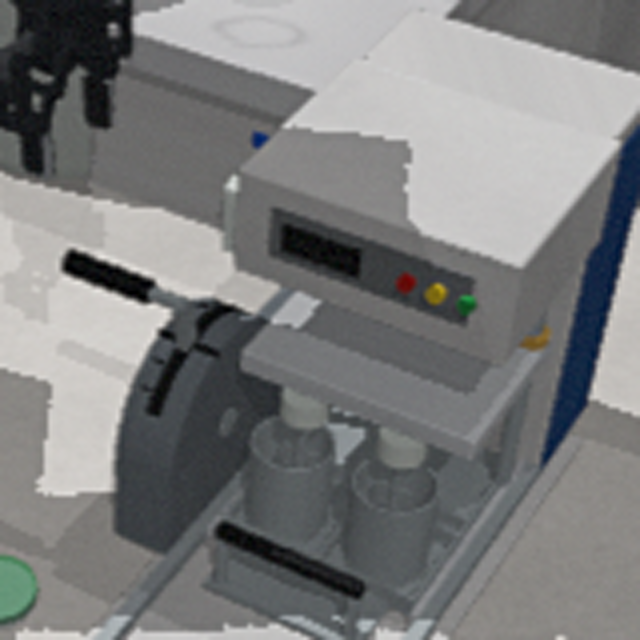

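```bash
python3 - <<'E'
from h import *
c=np.load("wc14.npy",allow_pickle=True).item()
for uv in [(323.2,238),(323.5,283),(323.8,330)]: print(back(c,uv,214,True))
c=np.load("wc12.npy",allow_pickle=True).item()
for uv in [(319,195),(320,240),(321,285)]: print("raised",back(c,uv,201,True))
E
```

```text
[353.85381566 193.2996251  214.        ]
[385.03195902 193.34016437 214.        ]
[421.46894039 193.38702002 214.        ]
raised [355.01368429 291.9003612  201.        ]
raised [385.35260813 291.55363066 201.        ]
raised [418.06302944 291.16635442 201.        ]
```

carry_out(
  steps=[
    [80,-30,-40,10,0],
    [80,-30,-80,20,0],
    [80,-30,-120,20,0],
    [80,-30,-160,20,0],
    [80,-30,-200,20,0],
  ],
)

```text
time_s: 35.6
position: [327.8, -8.0, 318.3]
tool_rot: [-8.5, 87.5, -8.8]
force: [1.5, -0.5, 0.2]
grip_width: 0.8
```

```bash
python3 - <<'E'
from h import *
st=ctrl.get_state();print(st["position"],st["grip_width"])
w=ctrl.capture("wrist");s=ctrl.capture("scene");t=ctrl.capture("top")
cv2.imwrite("pics/w15.png",w[:,:,::-1]); cv2.imwrite("pics/s15.png",s[:,:,::-1])
crop(t,120,180,200,150,4,"pics/t15.png")
E
```

```text
[327.81947621  -7.97227899 318.30242958] 0.7996813429833967
```

View pics/w15.png

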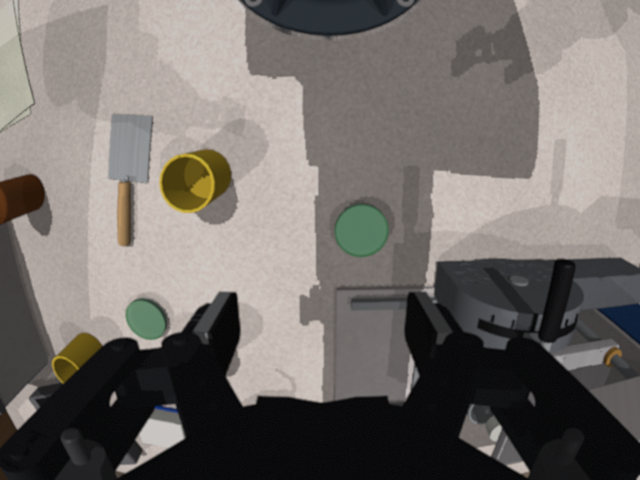

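View pics/t15.png

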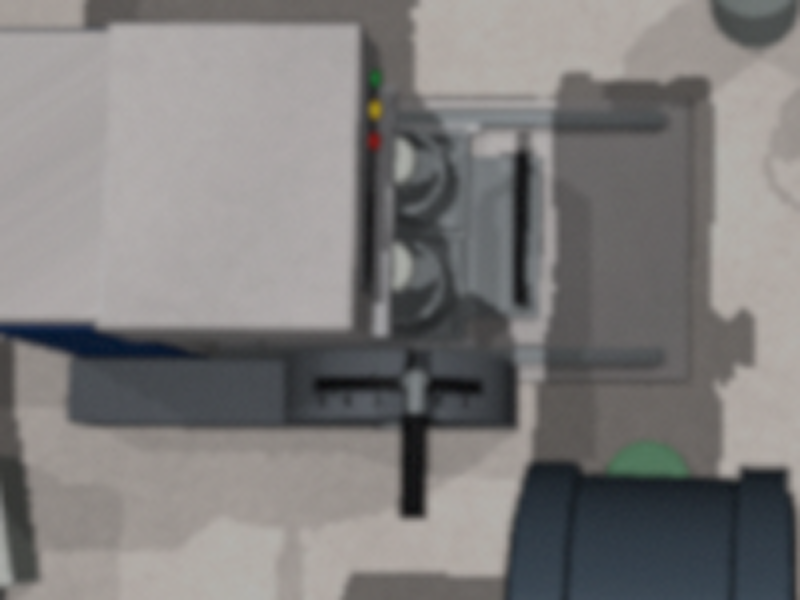

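View pics/s15.png

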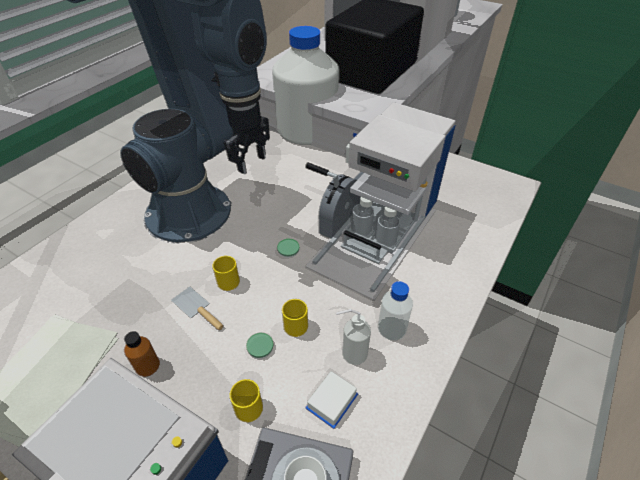

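```bash
python3 - <<'E'
from bench import ctrl
print(ctrl.job_done()); print(ctrl.get_state()["time_s"])
E
```

```text
the job is handed in; nothing more can be done
None
the job is handed in; nothing more can be done
```

The mixer is set up as asked, and I handed the job in at about 36 s of robot time. No verdict was reported.

- **Raising and pulling out:** I raised the lever to its back stop, then pulled the tray out to its stop (about 49 N at the wrist when it stopped).
- **Beakers:** The bench held two steel beakers. I stood one in each front-row cell; the pictures show both upright and seated. No steel beaker was left on the bench.
- **Sliding home:** With the paddles still up, I pushed the tray back to its home stop. The handle travelled 215 mm, and a further push at 23 N moved nothing.
- **Lowering:** I brought the lever forward to about 44.8 degrees, worked out from how far the grip had moved. The top view shows the lever standing over the long mark, and the scene view shows the paddles hanging in both beakers.
- **Other things:** In the last pictures the yellow beakers, bottles, dishes, box and spatula looked unmoved. I judged that by eye and did not measure it. The gripper ended clear of everything.

**Disagreements:** Wrist-camera readings of the beaker rims in the tray came out 2 to 5 mm off the cell centres. The gripper position at release was within about 1 mm of the cell centres, and the beakers looked seated, so I left them. The tool also drifted about 2.5 degrees off vertical during the run, with no visible effect.

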